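# Put the spice corner away: park the burr mill, nest the tins, rack the mills

## Robot

A 6-joint arm with a two-finger parallel gripper is mounted at the origin on the work surface. World frame = base frame: x ahead of the robot, y to its left, z up, the work surface at z = 0. Lengths are in m, angles in rad, forces in N, time in s.
With the tool pointing down it reaches from about 0.4 to 0.925 m from the base axis. Payload 12.5 kg.
Tool frame: the origin (TCP) lies between the finger pads; the fingertips stand 11 mm ahead of it and the grasp point (between the pads) lies 8 mm behind it; z points along the fingers, y is the direction in which the jaws open and shut (so a half turn about z gives the same grasp; the last joint's range is limited). The gripper opens to 95 mm and grips with 3 to 60 N. Pads are 20 mm wide; open, the fingers measure 119 mm over their backs; the gripper's body (75 mm by 180 mm) begins 59 mm behind the grasp point.
Start: joints at [-1.327, 0.491, 1.559, -0, 1.092, -0.106], TCP at [0.214, -0.587, 0.226] pointing down, gripper open.
Joint ranges: [-3.1, 3.1], [-0.84, 2.19], [0.05, 2.79], [-1.13, 4.28], [0.06, 2.93], [-2.69, 2.69]. Speed limits (rad/s): [2.22, 2.22, 2.79, 3.14, 3.14, 3.14].

## Interface

Orientations are given as a unit quaternion [w, x, y, z].
In Python, from cell import * gives the robot as it stands.
- The arm moves only by the tool move_arm, never from a script. Its argument "moves" is a list of rows, each a list of 3 entries, a list of its own where there are three numbers: the shift along the tool's x, y, z in mm, then the turn about the tool's z in rad, then the closure, from -1 (fully open) to 1 (shut), so that 0 is half open. A call has 1 to 8 rows; each row shifts and turns the pose as measured when the row begins, along the tool's axes as they then stand; what a row does not reach is not made up. A row lasts 1/12 s, in which the tool goes at most 41.7 mm and 7.16 degrees, less where a joint would pass 70% of its speed; a pose out of reach is approached as far as the arm can. A call with a gripper value outside its range is refused whole. The fingers move at their own pace and stop on an object; "squeeze" is the grip in N (left out, the last holds). Time passes only in rows, so rows that do not move let the fingers close. It gives the time, the measured TCP pose, the force and the opening at its end, in the units of the state.
- sense(): the state, without advancing time (a new reading comes with each control period).
- get_image(name): name is "side" or "top"; returns the picture (384x512x3 uint8, red, green, blue); there is no depth.
- camera_params(name): a dict with "fx", "fy", "cx", "cy" (pixels), "position" and "rotation" of the camera in the world. Camera axes: x right, y up, looking along -z (the intrinsics and any distortion apply to the point x, -y, -z); pixel columns grow to the right and rows downward; lengths in m; the calibration is good to about 2 mm. A picture is of the moment at which its call begins. camera_params takes no time and is no camera call.
- hand_in(): hands the job in, once; it reports no verdict.
The state is a dict: "time": time; "joint_pos": joint angles; "qvel": joint speeds; "tau": joint torques, N m; "ee_pos": TCP position; "eef_rot": TCP orientation; "force": force on the tool from outside, world axes, zero at the start; "moment": the same for the moment, N m; "width": opening from 0.0 (shut) to 1.0 (fully open).
Only numpy, scipy, OpenCV 4.12 (cv2) and the standard library are available. Lean on these libraries where they do the work, as an engineer would, in place of code of your own. Each camera call takes 0.05 s, during which the arm holds its last target. There are 200 camera calls.

## Task

Grinding is done, so put the spice corner away. Park the burr mill: turn its big outer collar until the collar's red pointer meets the red mark on the mill, and after that its small inner knob until the knob's white pointer meets the white mark on the collar. Nest all the open steel tins that are out inside one another, largest first, in the middle of the round cork mat, and stand every pepper mill that is out upright in a ring of the chrome rack, fully down; leave the other things where they are.

Things in the scene. Friction and masses are not known exactly. Their poses are not given: they have to be found in the camera images.
- grind_axis (a point): On the flat top (170 mm up) of the fixed green burr mill, on the vertical axis of its two coaxial grind knobs. Its x axis points back to the hopper. The mill reaches 60 mm before, 180 mm behind and 65 mm to each side of the axis. The red mark lies on the flat top beside the knobs, on the +y side (towards the cork mat).
- hopper (a point): Centre of the top of the mill's round amber hopper with black cap, 88 mm across, 44 mm above the mill's flat top, 125 mm behind the knobs' axis. Only an obstacle.
- collar (a joint): The outer, coarse knob: dark ribbed collar 62 mm across, side 1 to 27 mm above the mill's flat top. Angle in rad, growing anticlockwise seen from above, stops at +-2.6; 0 when the red pointer on its top meets the red mark on the mill. Stays where left; about 0.12 N m to turn; carries the fine knob round with it.
- fine_knob (a joint): The inner, fine knob: black, 32 mm across, on top of the collar, same axis, side 27.5 to 53.5 mm above the mill's flat top. Angle in rad relative to the collar, growing anticlockwise from above, stops at +-2.6; 0 when its white pointer meets the white mark on the collar's top (a quarter turn clockwise from the red pointer). Stays where left; about 0.025 N m.
- mat_top (a point): Centre of the top face of the round cork mat, 120 mm across and 10 mm thick, fixed to the tiles: the home of the nested tins.
- tin_large_mid (a point): Centre (half-way up) of the large tin: round, open-topped, straight-sided stainless steel, low and wide, 68 mm across outside and 48 mm high, wall 3 mm, floor 4 mm, stands upright on the tiles at the start. Its z axis points up. It may be absent. A smaller tin inside another stands on its floor and sticks out 16 mm or more above its rim; the large tin can be lifted with others in it.
- tin_medium_mid (a point): Centre (half-way up) of the medium tin: round, open-topped, straight-sided stainless steel, middling, 52 mm across outside and 60 mm high, wall 3 mm, floor 4 mm, stands upright on the tiles at the start. Its z axis points up. It may be absent.
- tin_small_mid (a point): Centre (half-way up) of the small tin: round, open-topped, straight-sided stainless steel, tall and narrow, 36 mm across outside and 72 mm high, wall 3 mm, floor 4 mm, stands upright on the tiles at the start. Its z axis points up. It may be absent.
- mill_red_mid (a point): Centre (half-way up) of the red acrylic pepper mill, 112 mm high: foot 44 mm across up to 35 mm, waist 33 mm, round head 38 mm across from 60 to 100 mm above its foot, small steel button on top. Stands upright on the tiles at the start. Its z axis points up. It may be absent.
- mill_white_mid (a point): Centre (half-way up) of the white pepper mill, 112 mm high: foot 44 mm across up to 35 mm, waist 33 mm, round head 38 mm across from 60 to 100 mm above its foot, small steel button on top. Stands upright on the tiles at the start. Its z axis points up. It may be absent.
- mill_wood_mid (a point): Centre (half-way up) of the dark brown wooden pepper mill, 112 mm high: foot 44 mm across up to 35 mm, waist 33 mm, round head 38 mm across from 60 to 100 mm above its foot, small steel button on top. Stands upright on the tiles at the start. Its z axis points up. It may be absent.
- ring0 (a point): Centre of one of three places of the chrome ring rack, on the top of its base plate (6 mm above the tiles). Above it a ring 58 mm wide inside, 67 mm outside, lies from 34 to 42 mm above the tiles. The rack is fixed, its three rings are in a row along its y axis, 90 mm apart; its base plate is 85 by 255 mm.
- ring1 (a point): Centre of one of three places of the chrome ring rack, on the top of its base plate (6 mm above the tiles). Above it a ring 58 mm wide inside, 67 mm outside, lies from 34 to 42 mm above the tiles. The rack is fixed, its three rings are in a row along its y axis, 90 mm apart; its base plate is 85 by 255 mm.
- ring2 (a point): Centre of one of three places of the chrome ring rack, on the top of its base plate (6 mm above the tiles). Above it a ring 58 mm wide inside, 67 mm outside, lies from 34 to 42 mm above the tiles. The rack is fixed, its three rings are in a row along its y axis, 90 mm apart; its base plate is 85 by 255 mm.
- lid_large: Bystander, to be left alone: the steel snap lid, 73 mm across, 12 mm high; origin at the centre of its underside.
- lid_medium: Bystander, to be left alone: the steel snap lid, 57 mm across, 12 mm high; origin at the centre of its underside.
- lid_small: Bystander, to be left alone: the steel snap lid, 41 mm across, 12 mm high; origin at the centre of its underside.
- pestle: Bystander, to be left alone: the marble pestle lying down, 130 mm long, about 38 mm high; origin at the centre of its underside.
- spoon_rest: Bystander, to be left alone: the blue ceramic spoon rest, a dish 96 mm across and 16 mm high with a 60 mm tab; origin at the centre of its underside.
- spice_jar: Bystander, to be left alone: the amber spice jar, 48 mm across, 85 mm high; origin at the centre of its underside.
- mortar (a point): Centre of the mouth of the white enamel mortar on the chrome swing arm, 90 mm across (98 mm over its ring), 146 mm above the tiles; the arm runs from it along its +x axis to a hinge 122 mm away on the low tiled wall. Fixed; only an obstacle.
Mind the look-alikes: they are no part of the job. What is shaped like the part that bears mill_red_mid but green or purple is not meant. Leave any purple look-alike of the part that bears tin_large_mid alone.

How it is judged:
By the outcome, as a careful person would: the job done as asked, in the order asked, and still so for the second after the job is handed in, with the robot touching nothing.
Of tin_large, tin_medium, tin_small only 2 to 3 are there at a start; the rules pass over those that are not, and their reading is None.
Of mill_red, mill_white, mill_wood only 2 to 3 are there at a start; the rules pass over those that are not, and their reading is None.
At some moment in a run one of tin_large, tin_medium may be knocked a few centimetres aside while the robot is not near it.
It also fails if it takes over 210 s, if anything falls off the work surface, if the arm or the gripper's body presses on something with over 40 N, if the wrist force passes 120 N, or if a joint passes its speed limit or range.

## Working session

There is one attempt and no reset: what is moved stays moved. The work goes in short steps, Python scripts to look and compute and a tool call to move; the robot and the scene stay as the last step left them, time stands still between calls to the robot, and variables do not carry over. Pictures are saved under pics/ and viewed, about 12 in all and at most 16, crops included, and the job is handed in when it is done.

Besides the shell and the picture viewer there is one more tool, called after "Request:" as name(argument=value, ...) on one line, values as JSON. move_arm: Moves the arm, as the interface text tells. Its arguments: {"type":"object","properties":{"moves":{"type":"array"},"squeeze":{"type":"number"}},"required":["moves"]}

```bash
ls; mkdir -p pics; python3 - <<'E'
from cell import *
import cv2
for n in("side","top"):
    im=get_image(n); cv2.imwrite(f"pics/{n}0.png",im[...,::-1]); print(n,camera_params(n))
print(sense())
E
```

```text
pics
side {'fx': 412.37837187118424, 'fy': 412.37837187118424, 'cx': 254.31004138178696, 'cy': 190.15598601895394, 'position': array([0.15172459, 0.44874834, 0.9536307 ]), 'rotation': array([-0.34920593, -0.1081466 ,  0.30094558,  0.88079015])}
top {'fx': 381.32601024450065, 'fy': 381.32601024450065, 'cx': 260.2280879495059, 'cy': 193.42005463693388, 'position': array([ 0.48850675, -0.0103994 ,  1.18653656]), 'rotation': array([-0.69585533, -0.02805315,  0.0248163 ,  0.71720466])}
{'time': 0.1, 'joint_pos': array([-1.32659173e+00,  4.91505827e-01,  1.55942234e+00, -6.55097372e-06,
        1.09167453e+00, -1.05557014e-01]), 'qvel': array([-0.00187569, -0.00184668, -0.00141034,  0.00064378, -0.00068321,
       -0.00030515]), 'tau': array([ 2.19583206e-03, -6.13621902e+01, -2.58605164e+01,  6.93593966e-02,
        4.69592772e-02, -6.35574452e-05]), 'ee_pos': array([ 0.21416435, -0.586934  ,  0.22510445]), 'eef_rot': array([-5.03608406e-04,  9.84746896e-01,  1.73992227e-01, -3.78809785e-05]), 'force': array([-0.95045052,  0.15115364,  0.18587598]), 'moment': array([-0.08090976,  0.02138339,  0.03936235]), 'width': 0.999299275230592}
```

```bash
python3 - <<'E'
import cv2
for n in("side","top"):
    im=cv2.imread(f"pics/{n}0.png"); cv2.imwrite(f"pics/{n}0b.png",cv2.resize(im,(768,576),interpolation=cv2.INTER_CUBIC))
E
```

```text
(no output)
```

View pics/top0b.png

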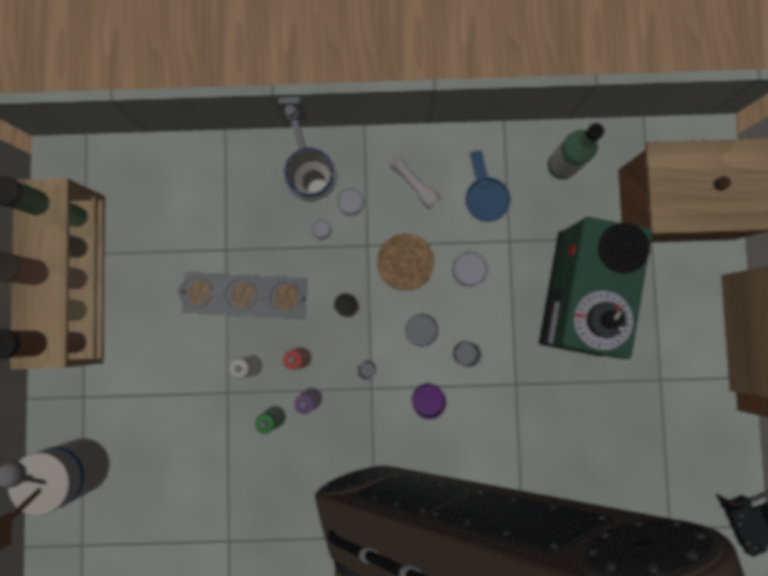

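View pics/side0b.png

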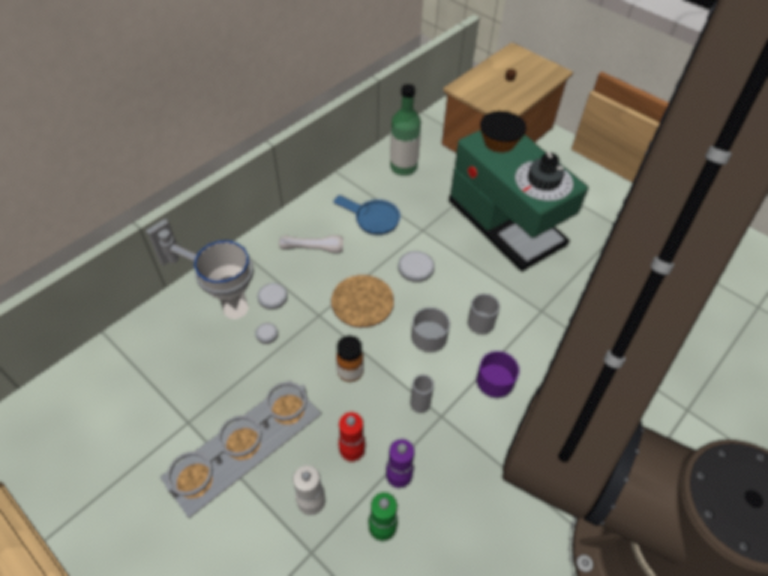

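Top view (1.5x): large tin about (421,330), medium (466,353), small (367,369) and purple tin (428,400). Red mill (293,360), white (240,368), with purple/green look-alikes at (305,403)/(265,423) and no wooden mill. Rack rings (199/242/287, ~295), mat (405,261), burr mill knobs (604,320). Next I measure these and crop the dial.

```bash
cat > h.py <<'E'
from cell import *
import numpy as np, cv2
from scipy.spatial.transform import Rotation as R
CP={n:camera_params(n) for n in("side","top")}
def rot(q): return R.from_quat([q[1],q[2],q[3],q[0]]).as_matrix()
def proj(n,p):
    c=CP[n]; v=rot(c["rotation"]).T@(np.array(p,float)-c["position"])
    return np.array([c["cx"]+c["fx"]*v[0]/-v[2], c["cy"]-c["fy"]*v[1]/-v[2]])
def ray(n,uv):
    c=CP[n]; d=rot(c["rotation"])@np.array([(uv[0]-c["cx"])/c["fx"],-(uv[1]-c["cy"])/c["fy"],-1]); return c["position"],d
def onz(n,uv,z):
    o,d=ray(n,uv); return o+d*(z-o[2])/d[2]
def tri(a,b):
    o1,d1=ray("side",a);o2,d2=ray("top",b); d1/=np.linalg.norm(d1);d2/=np.linalg.norm(d2)
    t=np.linalg.lstsq(np.c_[d1,-d2],o2-o1,rcond=None)[0]; p,q=o1+t[0]*d1,o2+t[1]*d2
    return (p+q)/2,np.linalg.norm(p-q)
def snap(n,tag):
    im=get_image(n)[...,::-1].copy(); cv2.imwrite(f"pics/{n}_{tag}.png",im); return im
def crop(im,u,v,w,h,s): return cv2.resize(im[int(v-h/2):int(v+h/2),int(u-w/2):int(u+w/2)],None,fx=s,fy=s,interpolation=cv2.INTER_CUBIC)
E
python3 - <<'E'
from h import *
T=cv2.imread("pics/top0.png");S=cv2.imread("pics/side0.png")
a=crop(T,402,213,70,100,5.5);b=crop(S,362,121,70,100,5.5)
cv2.imwrite("pics/dial0.png",np.clip(np.hstack([a,b])*1.6,0,255).astype(np.uint8))
for nm,uv,z in [("large",(421,330),.048),("med",(466,353),.06),("small",(367,369),.072),("purp",(428,400),.048),("mat",(405,261),.01),("r0",(199,292),.006),("r1",(242,295),.006),("r2",(287,296),.006),("red",(293,360),.1),("white",(240,368),.1),("jar",(346,304),.085),("knob",(604,320),.2)]:
    p=onz("top",np.array(uv)/1.5,z); print(nm,p.round(3),(proj("side",p)*1.5).round())
E
```

```text
large [ 0.493 -0.065  0.048] [428. 322.]
med [ 0.445 -0.151  0.06 ] [480. 305.]
small [0.421 0.043 0.072] [420. 380.]
purp [ 0.355 -0.074  0.048] [494. 366.]
mat [ 0.636 -0.038  0.01 ] [359. 298.]
r0 [0.585 0.39  0.006] [189. 481.]
r1 [0.576 0.301 0.006] [238. 445.]
r2 [0.571 0.208 0.006] [284. 408.]
red [0.443 0.181 0.1  ] [349. 422.]
white [0.431 0.282 0.1  ] [305. 476.]
jar [0.547 0.08  0.085] [348. 344.]
knob [ 0.5   -0.373  0.2  ] [542. 170.]
```

View pics/dial0.png

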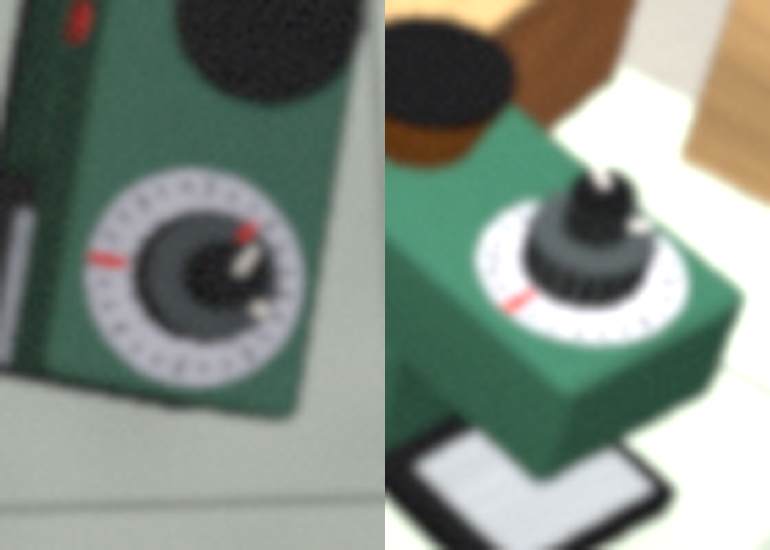

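Dial crop: red mark at the left of the scale (108,260), collar's red pointer at (248,232), white mark on collar (260,308), knob's white pointer (243,260). Computing angles and refined object positions.

```bash
python3 - <<'E'
from h import *
T=cv2.imread("pics/top0.png")
def w(x,y,z): return onz("top",(367+x/5.5-.09*0,163+y/5.5),z)
# dial disc: white + knobs: fit ellipse from bright mask hull
hsv=cv2.cvtColor(T,cv2.COLOR_BGR2HSV)
g=np.zeros(T.shape[:2],np.uint8); sub=(hsv[...,1]<60)&(hsv[...,2]>95); g[190:237,380:424]=sub[190:237,380:424]*255
c=max(cv2.findContours(g,0,1)[0],key=cv2.contourArea); (u,v),ax,_=cv2.fitEllipse(cv2.convexHull(c)); print("dial px",u,v,ax)
C=onz("top",(u,v),.172); print("axis",C, "side px*1.5",proj("side",C)*1.5)
red=((hsv[...,0]<10)|(hsv[...,0]>170))&(hsv[...,1]>120)&(hsv[...,2]>60)
n,l,s,cc=cv2.connectedComponentsWithStats(red.astype(np.uint8))
for i in range(1,n):
    if s[i,4]>3: print("red",cc[i],s[i,4])
ang=lambda p:np.degrees(np.arctan2(p[1]-C[1],p[0]-C[0]))
for nm,x,y,z in[("redmark",108,260,.172),("redptr",248,232,.198),("wmark",260,308,.198),("wptr",243,260,.2245)]:
    p=w(x,y,z); print(nm,p.round(4),np.round(ang(p),1),np.hypot(*(p-C)[:2]).round(4))
# mill edges direction: hopper centre
p=w(268,30,.214);print("hopper",p,ang(p))
# generic fits
def fit(nm,u,v,r,z,mask):
    g=np.zeros(T.shape[:2],np.uint8);cv2.circle(g,(int(u),int(v)),r,255,-1);g&=mask.astype(np.uint8)*255
    c=max(cv2.findContours(g,0,1)[0],key=cv2.contourArea);(a,b),ax,_=cv2.fitEllipse(cv2.convexHull(c)); q=onz("top",(a,b),z);print(nm,(round(a,1),round(b,1)),np.round(ax,1),q.round(4),"side",(proj("side",q)*1.5).round(1))
H,Sa,V=[hsv[...,i].astype(int) for i in range(3)]
fit("mat",270,174,24,.01,(H<25)&(Sa>70))
for nm,u,v in(("r0",132.5,194.5),("r1",161.5,196.5),("r2",191,197.5)): fit(nm,u,v,13,.006,(H<25)&(Sa>60))
im=np.hstack([crop(T,275,235,110,80,7)]);cv2.imwrite("pics/tins0.png",np.clip(im*1.5,0,255).astype(np.uint8))
E
```

```text
dial px 401.9443359375 213.06832885742188 (37.85860061645508, 38.774688720703125)
axis [ 0.50091603 -0.38101448  0.172     ] side px*1.5 [540.712798   178.91258928]
red [381.45454545 166.27272727] 22
red [411. 205.] 7
red [195.33766234 239.18181818] 77
redmark [ 0.5095 -0.3409  0.172 ] 77.9 0.041
redptr [ 0.5202 -0.3989  0.198 ] -42.9 0.0263
wmark [ 0.4844 -0.4024  0.198 ] -127.8 0.027
wptr [ 0.5066 -0.3854  0.2245] -37.8 0.0072
hopper [ 0.6134695  -0.40751319  0.214     ] -13.24801376407152
mat (269.9, 174.2) [36.4 36.7] [ 0.6357 -0.0382  0.01  ] side [359.2 298.7]
r0 (131.9, 194.7) [11.3 14.8] [0.5851 0.3928 0.006 ] side [187.9 482.2]
r1 (161.3, 196.1) [12.6 15.2] [0.578  0.3012 0.006 ] side [237.6 444.1]
r2 (190.6, 197.5) [14.3 15.9] [0.5709 0.21   0.006 ] side [283.4 409. ]
```

View pics/tins0.png

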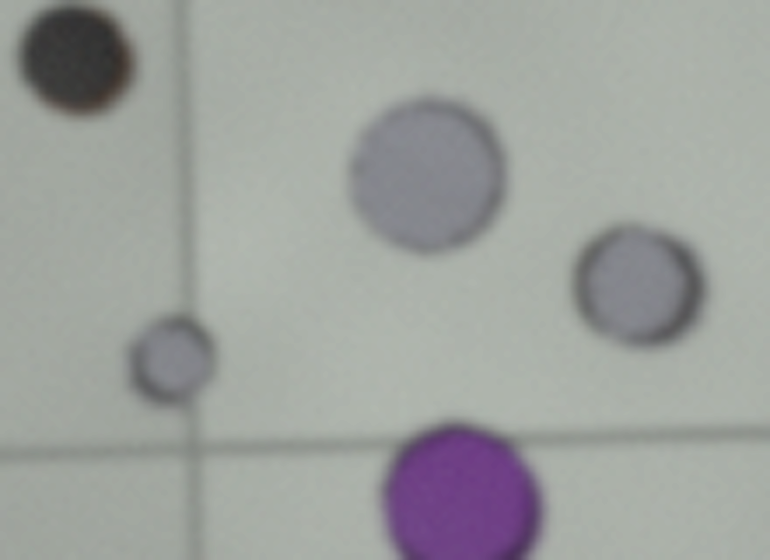

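The tins crop shows steel large (428,175), medium (640,287) and small (172,360), all open; the purple look-alike at (462,497) is left alone. Refining by fits in both views.

```bash
cat >> h.py <<'E'
def blob(im,u,v,r,f,ell=True):
    h=cv2.cvtColor(im,cv2.COLOR_BGR2HSV).astype(int); m=f(h[...,0],h[...,1],h[...,2])
    g=np.zeros(im.shape[:2],np.uint8);cv2.circle(g,(int(u),int(v)),r,255,-1);g[~m]=0
    c=cv2.convexHull(max(cv2.findContours(g,0,1)[0],key=cv2.contourArea));(a,b),ax,_=cv2.fitEllipse(c); return np.array([a,b]),np.round(ax,1)
E
python3 - <<'E'
from h import *
T=cv2.imread("pics/top0.png");S=cv2.imread("pics/side0.png")
f=lambda H,s,V:(s<60)&(V>110)
a=blob(S,361,119,23,f);b=blob(T,402,213,24,lambda H,s,V:(s<60)&(V>95));print("dial",a,b,tri(a[0],b[0]))
hc=tri(*[blob(S,335,86,20,lambda H,s,V:(V<60))[0],blob(T,416,165,22,lambda H,s,V:(V<50))[0]]);print("hopper",hc)
bg=T[250,230];print(bg,cv2.cvtColor(T[250:251,230:231],cv2.COLOR_BGR2HSV))
def diff(im,u,v,r,ref):  # chroma/brightness differs from tile
    return None
def q(nm,tu,tv,tr,su,sv,sr,ft,fs,z):
    b=blob(T,tu,tv,tr,ft);a=blob(S,su,sv,sr,fs);p,e=tri(a[0],b[0]);print(nm,"top",b[0].round(1),b[1],"onz",onz("top",b[0],z).round(4),"side",a[0].round(1),a[1],"onz",onz("side",a[0],z).round(4),"tri",p.round(4),round(e,4))
st=lambda H,s,V:((H>105)&(H<150))|(V<90)
q("large",281,220,16,287,220,17,st,st,.024)
q("med",311,236,14,322,209,17,st,st,.03)
q("small",244.5,246.5,10,281,262,17,st,st,.036)
red=lambda H,s,V:((H<10)|(H>170))&(s>110)&(V>50)
q("red",195,240,14,234,291,20,red,red,.05)
wt=lambda H,s,V:(s<22)&(V>60)|(V<75)
q("white",162,245,14,206,326,20,wt,wt,.05)
E
```

```text
dial (array([363.12695312, 115.45117188]), array([37.3, 41.3])) (array([401.94433594, 213.06832886]), array([37.9, 38.8])) (array([ 0.49797475, -0.37575987,  0.19147977]), np.float64(0.006450441503103854))
hopper (array([ 0.62567648, -0.42398364,  0.18831743]), np.float64(0.004267800157548176))
[106 111 108] [[[ 48  11 111]]]
large top [281.1 219.7] [20.7 20.8] onz [ 0.4937 -0.0675  0.024 ] side [286.5 219.3] [20.7 26.8] onz [ 0.4903 -0.0703  0.024 ] tri [ 0.4919 -0.0688  0.0243] 0.0044
med top [311.  235.5] [16.5 18.8] onz [ 0.4436 -0.1556  0.03  ] side [322.1 208.6] [14.1 24.1] onz [ 0.4399 -0.1609  0.03  ] tri [ 0.4412 -0.1569  0.0334] 0.0059
small top [243.9 246.2] [11.2 13.3] onz [0.4179 0.0471 0.036 ] side [281.1 262.1] [10.6 23. ] onz [0.4139 0.0422 0.036 ] tri [0.4156 0.0452 0.0388] 0.0061
red top [195.2 239.4] [11.4 12. ] onz [0.4431 0.1904 0.05  ] side [233.7 290.5] [18.7 33.5] onz [0.4422 0.1799 0.05  ] tri [0.4408 0.1859 0.0632] 0.007
white top [162. 245.] [27.9 27.9] onz [0.4294 0.2891 0.05  ] side [206. 326.] [39.9 39.9] onz [0.4284 0.2807 0.05  ] tri [0.4276 0.2844 0.0604] 0.006
```

Request:
move_arm(moves=[[[20,-6,-25],0,-1],[[38,-11,-20],0,-1],[[38,-11,0],0,-1],[[38,-11,0],0,-1],[[38,-11,0],0,-1],[[38,-11,0],0,-1],[[38,-11,0],0,-1],[[38,-11,0],0,-1]], squeeze=25)

```text
time: 0.77
ee_pos: [0.4579, -0.4083, 0.2695]
eef_rot: [-0.003, 0.986, 0.168, -0.001]
force: [-0.2, -0.8, -0.4]
width: 1.0
```

```bash
cat >> h.py <<'E'
def st(): 
    s=sense(); M=rot(s["eef_rot"]); return s,M,np.degrees(np.arctan2(M[1,0],M[0,0]))
def go(x,y,z,yaw=None):
    s,M,a=st(); d=M.T@(np.array([x,y,z])-s["ee_pos"])*1000
    t=None if yaw is None else -np.radians((yaw-a+180)%360-180)
    print("shift mm",d.round(1),"turn rad",t if t is None else round(t,3),"| pos",s["ee_pos"].round(4),"yaw",round(a,2),"tilt z",M[:,2].round(3),"w",round(s["width"]*95,1),"j6",s["joint_pos"][5].round(2))
E
cat > v.py <<'E'
E
```

Request:
move_arm(moves=[[[25,-7,0],0,-1],[[20,-6,0],0,-1],[[4,-1,0],0,-1],[[0,0,0],0,-1]])

```text
time: 1.1
ee_pos: [0.5066, -0.3711, 0.2681]
eef_rot: [-0.004, 0.985, 0.172, -0.001]
force: [0.2, -0.5, -0.2]
width: 0.997
```

```bash
python3 - <<'E'
from h import *
go(.5,-.379,.27,20)
S=snap("side","a");T=snap("top","a")
s=sense()
for n in("side","top"):print(n,proj(n,s["ee_pos"]+[0,0,-.011]))
a=crop(T,402,200,70,100,5.5);b=crop(S,362,111,70,100,5.5)
cv2.imwrite("pics/d1.png",np.clip(np.hstack([a,b])*1.6,0,255).astype(np.uint8))
E
```

```text
shift mm [-8.9  5.2 -1.9] turn rad -0.003 | pos [ 0.5066 -0.3711  0.2681] yaw 19.82 tilt z [-0.003  0.008 -1.   ] w 94.7 j6 0.48
side [364.43528399  95.718861  ]
top [410.96340084 210.46725023]
```

View pics/d1.png

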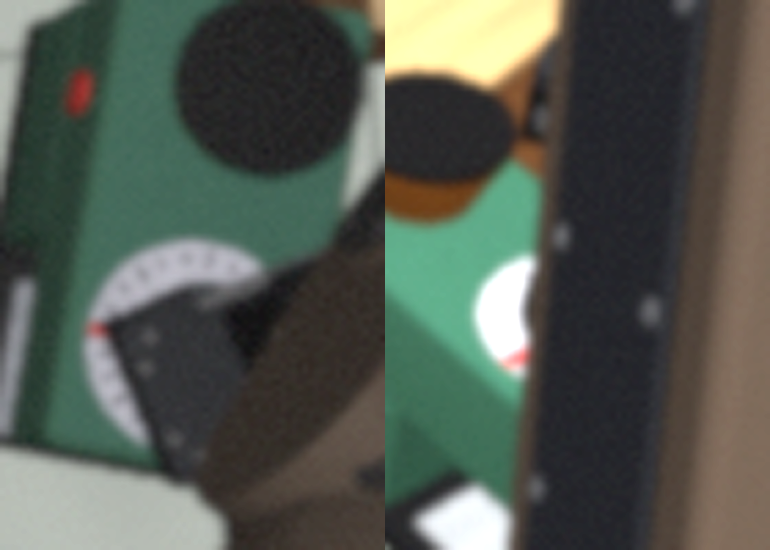

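The arm hides the knobs from both cameras at this pose, so I rely on the average of the two views and will centre by the grip force.

```bash
python3 - <<'E'
from h import *
print(onz("side",(362.8,120.3),.172),onz("top",(402.2,213.4),.172))
# red marks in side view
S=cv2.imread("pics/side0.png");f=lambda H,s,V:((H<10)|(H>170))&(s>60)&(V>90)
p=onz("side",(327+(518-385)/5.5,71+302/5.5),.172);print("mark side",p)
go(.500,-.379,.185,20)
E
```

```text
[ 0.49395913 -0.38206646  0.172     ] [ 0.50001811 -0.3816401   0.172     ]
mark side [ 0.50440914 -0.34129367  0.172     ]
shift mm [-7.5  5.3 83.2] turn rad -0.005 | pos [ 0.5055 -0.3721  0.2682] yaw 19.73 tilt z [-0.003  0.007 -1.   ] w 95.0 j6 0.48
```

Request:
move_arm(moves=[[[-6,4,25],0,-1],[[-5,3,30],0,-1],[[0,0,25],0,-1],[[0,0,4],0,-1],[[0,0,0],0,-1]])

```text
time: 1.62
ee_pos: [0.4924, -0.3876, 0.1835]
eef_rot: [-0.002, 0.986, 0.168, -0.0]
force: [0.0, -0.5, 0.4]
width: 1.002
```

```bash
python3 -c "
from h import *
go(.4975,-.3815,.185,20); print(sense()['force'])"
```

```text
shift mm [ 6.8 -4.1 -1.4] turn rad -0.011 | pos [ 0.4924 -0.3876  0.1835] yaw 19.35 tilt z [-0.001  0.004 -1.   ] w 95.2 j6 0.46
[ 0.0393963  -0.51986267  0.35024833]
```

Request:
move_arm(moves=[[[6,-4,-1],0,-1],[[0,0,0],0,-1],[[0,0,0],0,-0.2],[[0,0,0],0,0.0],[[0,0,0],0,0.2],[[0,0,0],0,0.4]], squeeze=15)

```text
time: 2.12
ee_pos: [0.4975, -0.3837, 0.1907]
eef_rot: [0.001, 0.986, 0.167, 0.002]
force: [-0.7, 0.4, -1.0]
width: 0.781
```

```bash
python3 -c "
from h import *
go(.4975,-.3815,.185,20); s=sense();print(s['force'],s['moment'])"
```

```text
shift mm [ 0.7 -2.1  5.7] turn rad -0.013 | pos [ 0.4975 -0.3837  0.1907] yaw 19.24 tilt z [ 0.004 -0.001 -1.   ] w 74.2 j6 0.47
[-0.689301    0.35597312 -0.95065151] [-0.011832   -0.01664223 -0.02823645]
```

Request:
move_arm(moves=[[[0,-2,5],0,0.4],[[0,0,0],0,0.4],[[0,0,0],0,0.6],[[0,0,0],0,0.6],[[0,0,0],0,0.6],[[0,0,0],0,0.6]])

```text
time: 2.62
ee_pos: [0.4975, -0.383, 0.186]
eef_rot: [0.003, 0.986, 0.167, 0.003]
force: [-0.5, -1.0, 1.1]
width: 0.655
```

```bash
python3 -c "
from h import *
go(.4975,-.3815,.185,20); s=sense();print(s['force'],s['moment'])"
```

```text
shift mm [ 0.5 -1.5  1. ] turn rad -0.013 | pos [ 0.4975 -0.383   0.186 ] yaw 19.26 tilt z [ 0.007 -0.005 -1.   ] w 62.2 j6 0.47
[-0.51202254 -0.97409481  1.10211559] [0.10440037 0.09182548 0.08464702]
```

Request:
move_arm(moves=[[[0,0,0],-0.05,0.6],[[0,0,0],-0.1,0.6],[[0,0,0],-0.1,0.6],[[0,0,0],-0.1,0.6],[[0,0,0],-0.1,0.6],[[0,0,0],-0.1,0.6],[[0,0,0],-0.1,0.6],[[0,0,0],-0.05,0.6]], squeeze=22)

```text
time: 3.28
ee_pos: [0.499, -0.3849, 0.186]
eef_rot: [0.006, 0.861, 0.508, 0.002]
force: [2.3, -1.4, 2.2]
width: 0.65
```

```bash
python3 -c "
from h import *
go(.4975,-.3815,.185,20); s=sense();print(s['force'],s['moment'])"
```

```text
shift mm [ 2.2 -3.   1. ] turn rad 0.716 | pos [ 0.499  -0.3849  0.186 ] yaw 61.04 tilt z [ 0.011 -0.008 -1.   ] w 61.7 j6 -0.26
[ 2.32417768 -1.40747792  2.21727013] [ 0.17053848  0.33389449 -0.10315565]
```

Request:
move_arm(moves=[[[0,0,0],-0.1,0.6],[[0,0,0],-0.1,0.6],[[0,0,0],-0.1,0.6],[[0,0,0],-0.1,0.6],[[0,0,0],-0.1,0.6],[[0,0,0],-0.1,0.6],[[0,0,0],-0.1,0.6],[[0,0,0],-0.1,0.6]])

```text
time: 3.95
ee_pos: [0.5019, -0.3852, 0.1861]
eef_rot: [0.009, 0.58, 0.814, 0.0]
force: [3.5, -0.3, 1.3]
width: 0.648
```

Request:
move_arm(moves=[[[0,0,0],-0.1,0.6],[[0,0,0],-0.1,0.6],[[0,0,0],-0.1,0.6],[[0,0,0],-0.1,0.6],[[0,0,0],-0.05,0.6],[[0,0,0],-0.0,0.6]])

```text
time: 4.45
ee_pos: [0.5034, -0.3843, 0.1861]
eef_rot: [0.01, 0.371, 0.929, -0.001]
force: [-0.6, -1.8, 1.8]
width: 0.649
```

```bash
python3 -c "
from h import *
go(.4975,-.3815,.185,140); s=sense();print(s['force'],s['moment'])"
```

```text
shift mm [ 6.2 -2.1  0.9] turn rad -0.062 | pos [ 0.5034 -0.3843  0.1861] yaw 136.46 tilt z [ 0.018 -0.01  -1.   ] w 61.7 j6 -1.57
[-0.62236059 -1.7809538   1.83031013] [-0.05870746  0.03114393  0.13313776]
```

Request:
move_arm(moves=[[[0,0,0],-0.06,0.6],[[0,0,0],0,0.6],[[0,0,0],0,0.0],[[0,0,0],0,-0.5],[[0,0,0],0,-0.7],[[0,0,-20],0,-0.7],[[0,0,-30],0,-0.7],[[0,0,-30],0,-0.7]])

```text
time: 5.12
ee_pos: [0.5, -0.3814, 0.2607]
eef_rot: [0.003, 0.349, 0.937, 0.001]
force: [0.0, 0.6, 0.7]
width: 0.847
```

```bash
python3 -c "
from h import *
go(.36,-.12,.29,70)"
```

```text
shift mm [276.8 106.1 -30.4] turn rad 1.206 | pos [ 0.5    -0.3814  0.2607] yaw 139.12 tilt z [ 0.007 -0.    -1.   ] w 80.5 j6 -1.62
```

Request:
move_arm(moves=[[[10,4,-20],0,-0.7],[[36,14,-10],0,-0.7],[[36,14,0],0,-0.7],[[36,14,0],0,-0.7],[[36,14,0],0,-0.7],[[36,14,0],0,-0.7],[[36,14,0],0,-0.7],[[10,4,0],0,-0.7]])

```text
time: 5.78
ee_pos: [0.3776, -0.1505, 0.2931]
eef_rot: [0.007, 0.357, 0.934, -0.0]
force: [1.1, -0.7, 1.2]
width: 0.85
```

```bash
python3 - <<'E'
from h import *
go(.5,-.381,.265,139)
S=snap("side","b");T=snap("top","b")
a=crop(T,402,213,60,60,9);b=crop(S,362,118,60,60,9)
cv2.imwrite("pics/d2.png",np.clip(np.hstack([a,b])[:,:]*1.5,0,255).astype(np.uint8)[:, :1080][::1,::1])
im=cv2.imread("pics/d2.png");cv2.imwrite("pics/d2.png",cv2.resize(im,(800,400)))
E
```

```text
shift mm [-244.5  -90.2   30.8] turn rad -0.014 | pos [ 0.3776 -0.1505  0.2931] yaw 138.18 tilt z [ 0.013 -0.005 -1.   ] w 80.7 j6 -1.39
```

View pics/d2.png

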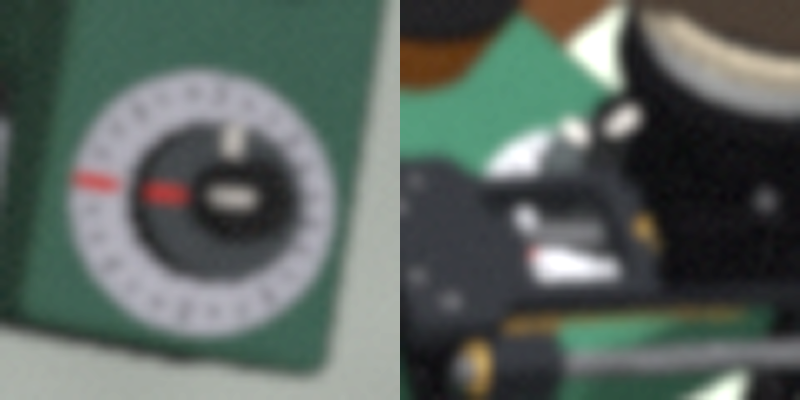

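```bash
cat > dial.py <<'E'
from h import *
import sys
def dial(T):
    C=np.array([.5006,-.3819]); h=cv2.cvtColor(T,cv2.COLOR_BGR2HSV).astype(int); B=T.astype(int)
    yy,xx=np.mgrid[:T.shape[0],:T.shape[1]]
    o=proj("top",(*C,.171))
    # disc centre in image to correct small offset
    (u,v),ax=blob(T,o[0],o[1],24,lambda H,s,V:(s<60)&(V>95)); D=onz("top",(u,v),.171)[:2]; print("disc",D,ax)
    for cc in (C,D):
        def ang(w,z,rmin,rmax):
            m=w>0; P=np.array([onz("top",(a,b),z)[:2]-cc for a,b in zip(xx[m],yy[m])]); r=np.hypot(*P.T); k=(r>rmin)&(r<rmax)
            q=(P[k]*w[m][k][:,None]).sum(0)/w[m][k].sum(); return round(float(np.degrees(np.arctan2(q[1],q[0]))),1),round(float(np.hypot(*q)),4),int(k.sum())
        near=np.hypot(xx-o[0],yy-o[1])<26
        rd=np.where(near,np.clip(B[...,2]-np.maximum(B[...,1],B[...,0])-25,0,None),0)
        wh=np.where(near,np.clip(B.min(2)-75,0,None),0)
        print("red mark",ang(rd,.171,.034,.05),"red ptr",ang(rd,.197,.014,.030),"white mark",ang(wh,.197,.016,.0275))
if __name__=="__main__": dial(cv2.imread(sys.argv[1]))
E
python3 dial.py pics/top_b.png; python3 -c "
from h import *
C=np.array([.5006,-.3819,0])
f=lambda x,y,z:onz('top',(372+x/6.667,183+y/6.667),z)-C
for n,x,y,z in(('rm',96,182,.171),('rp',166,194,.197),('wm',233,140,.197),('k1',212,197,.2235),('k2',256,197,.2235)):
  p=f(x,y,z);print(n,p[:2],np.degrees(np.arctan2(p[1],p[0])),np.hypot(*p[:2]))
p=f(212,197,.2235)-f(256,197,.2235);print(np.degrees(np.arctan2(p[1],p[0])))"
```

```text
disc [ 0.50112103 -0.38122618] [38.3 39.3]
red mark (76.4, 0.0432, 15) red ptr (79.8, 0.0238, 18) white mark (-7.8, 0.0237, 13)
red mark (76.9, 0.0425, 15) red ptr (81.0, 0.0234, 19) white mark (-9.6, 0.0233, 13)
rm [0.00891144 0.04129168] 77.8213902401838 0.04224235645087929
rp [0.00290622 0.02289575] 82.76596877011254 0.023079455701013957
wm [ 0.02306609 -0.00426874] -10.484853342374551 0.023457764658436166
k1 [0.00085143 0.01496718] 86.74416778790548 0.014991376505923656
k2 [ 0.00035177 -0.00160452] -77.63425994893795 0.001642629527043677
88.27299161192632
```

Red pointer (166,194) is ~3.5° past the red mark (96,182) anticlockwise. White mark is at (233,140), and the knob pointer (212–256,197) is about 96° anticlockwise of it. I'll nudge the collar back 0.06 rad before touching the knob.

Request:
move_arm(moves=[[[-12,-4,0],0,-0.7],[[-36,-13,0],0,-0.7],[[-36,-13,0],0,-0.7],[[-36,-13,0],0,-0.7],[[-36,-13,0],0,-0.7],[[-36,-13,0],0,-0.7],[[-34,-13,0],0,-0.7],[[0,0,0],0,-0.7]])

```text
time: 6.55
ee_pos: [0.502, -0.3889, 0.2936]
eef_rot: [0.01, 0.359, 0.933, -0.002]
force: [1.4, 0.3, 0.1]
width: 0.854
```

```bash
python3 -c "
from h import *
go(.5006,-.3819,.187,139)"
```

```text
shift mm [  7.8   3.9 106.5] turn rad -0.019 | pos [ 0.502  -0.3889  0.2936] yaw 137.92 tilt z [ 0.017 -0.01  -1.   ] w 81.1 j6 -1.6
```

Request:
move_arm(moves=[[[4,2,20],0,-0.7],[[3,2,38],0,-0.7],[[0,0,30],0,-0.7],[[0,0,15],-0.02,-0.7],[[0,0,0],0,-0.7]])

```text
time: 6.97
ee_pos: [0.5035, -0.3972, 0.1814]
eef_rot: [0.011, 0.354, 0.935, -0.002]
force: [1.5, 18.8, 18.8]
width: 0.856
```

```bash
python3 -c "
from h import *
go(.5006,-.3819,.186,139)"
```

```text
shift mm [12.2  9.5 -4.8] turn rad -0.009 | pos [ 0.5035 -0.3972  0.1814] yaw 138.48 tilt z [ 0.019 -0.011 -1.   ] w 81.3 j6 -1.62
```

Request:
move_arm(moves=[[[0,0,-20],0,-0.7],[[0,0,-10],0,-0.7],[[0,0,0],0,-0.9]])

```text
time: 7.22
ee_pos: [0.5041, -0.3997, 0.2061]
eef_rot: [0.007, 0.357, 0.934, 0.002]
force: [0.9, 0.1, 0.2]
width: 0.883
```

```bash
python3 -c "
from h import *
go(.5006,-.3819,.215,139); print(sense()['force'])"
```

```text
shift mm [14.3 11.  -9. ] turn rad -0.014 | pos [ 0.5041 -0.3997  0.2061] yaw 138.22 tilt z [ 0.015 -0.001 -1.   ] w 83.8 j6 -1.62
[0.92677851 0.05233824 0.1774477 ]
```

Request:
move_arm(moves=[[[7,6,-5],0,-0.9],[[6,4,0],0,-0.9],[[0,0,0],0,-0.9],[[0,0,0],0,-0.9]])

```text
time: 7.55
ee_pos: [0.5006, -0.3861, 0.2098]
eef_rot: [0.007, 0.358, 0.934, 0.002]
force: [-0.6, -0.7, -0.4]
width: 0.95
```

```bash
python3 -c "
from h import *
go(.5006,-.3819,.187,139); print(sense()['force'])"
```

```text
shift mm [ 3.1  2.9 22.8] turn rad -0.017 | pos [ 0.5006 -0.3861  0.2098] yaw 138.03 tilt z [ 0.014 -0.002 -1.   ] w 90.2 j6 -1.61
[-0.63196625 -0.6584185  -0.36480716]
```

Request:
move_arm(moves=[[[3,3,10],-0.02,-0.9],[[0,0,11],0,-0.9],[[0,0,0],0,-0.9],[[0,0,0],0,-0.4]])

```text
time: 7.88
ee_pos: [0.5004, -0.3815, 0.186]
eef_rot: [0.007, 0.348, 0.938, 0.002]
force: [0.0, -0.6, -0.4]
width: 0.921
```

```bash
python3 -c "
from h import *
go(.5006,-.3819,.187,139); print(sense()['force'])"
```

```text
shift mm [-0.4 -0.1 -1. ] turn rad 0.006 | pos [ 0.5004 -0.3815  0.186 ] yaw 139.32 tilt z [ 0.014 -0.002 -1.   ] w 87.5 j6 -1.63
[ 0.02521933 -0.64505614 -0.38852035]
```

Request:
move_arm(moves=[[[0,0,0],0,0.3],[[0,0,0],0,0.6],[[0,0,0],0,0.6],[[0,0,0],0,0.6],[[0,0,0],0,0.6],[[0,0,0],0.06,0.6],[[0,0,0],0,0.6],[[0,0,0],0,0.6]])

```text
time: 8.55
ee_pos: [0.5005, -0.3816, 0.1854]
eef_rot: [0.006, 0.376, 0.927, 0.002]
force: [0.5, 0.8, -1.4]
width: 0.648
```

```bash
python3 -c "
from h import *
go(.5006,-.3819,.187,135.5); print(sense()['force'])"
```

```text
shift mm [-0.4 -0.1 -1.6] turn rad 0.006 | pos [ 0.5005 -0.3816  0.1854] yaw 135.86 tilt z [ 0.013 -0.001 -1.   ] w 61.5 j6 -1.57
[ 0.45107245  0.78143439 -1.36870831]
```

Request:
move_arm(moves=[[[0,0,0],0,0.0],[[0,0,0],0,-0.6],[[0,0,0],0,-0.8],[[0,0,-20],0,-0.8],[[0,0,-35],0,-0.8],[[0,0,-35],0,-0.8],[[0,0,-10],0,-0.8],[[0,0,0],0,-0.8]])

```text
time: 9.22
ee_pos: [0.4986, -0.3814, 0.2889]
eef_rot: [0.005, 0.373, 0.928, 0.002]
force: [0.6, 0.6, -0.0]
width: 0.896
```

Request:
move_arm(moves=[[[20,7,0],0,-0.8],[[36,12,0],0,-0.8],[[36,12,0],0,-0.8],[[36,12,0],0,-0.8],[[36,12,0],0,-0.8],[[30,10,0],0,-0.8],[[0,0,0],0,-0.8]])

```text
time: 9.8
ee_pos: [0.397, -0.1936, 0.2816]
eef_rot: [0.003, 0.373, 0.928, 0.003]
force: [1.6, -0.1, 0.9]
width: 0.897
```

```bash
python3 - <<'E'
from h import *
from dial import dial
go(.5006,-.3819,.28,135.5)
T=snap("top","c"); dial(T)
cv2.imwrite("pics/d3.png",np.clip(cv2.resize(T[183:243,372:432],(480,480),interpolation=cv2.INTER_CUBIC)*1.5,0,255).astype(np.uint8))
E
```

```text
shift mm [-205.1  -64.3    2. ] turn rad 0.013 | pos [ 0.397  -0.1936  0.2816] yaw 136.23 tilt z [ 0.008  0.002 -1.   ] w 85.2 j6 -1.42
disc [ 0.50105143 -0.38145975] [38.5 39.5]
red mark (76.4, 0.0432, 16) red ptr (76.3, 0.0233, 17) white mark (-11.9, 0.0239, 12)
red mark (76.9, 0.0427, 16) red ptr (77.1, 0.0227, 17) white mark (-13.2, 0.0236, 12)
```

View pics/d3.png

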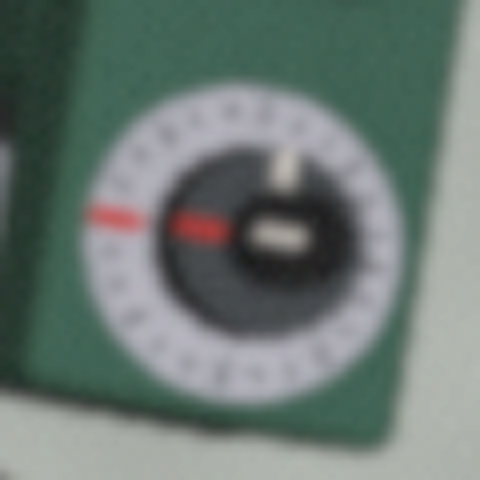

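Collar is now on its mark (76.3° vs 76.4°). The knob pointer is ≈97° anticlockwise of the white mark. Now the knob.

Request:
move_arm(moves=[[[-25,-8,0],0,-0.3],[[-36,-11,0],0,-0.3],[[-36,-11,0],0,-0.3],[[-36,-11,0],0,-0.3],[[-36,-11,0],0,-0.3],[[-26,-8,0],0,-0.3],[[0,0,0],0,-0.3],[[0,0,0],0,-0.3]])

```text
time: 10.52
ee_pos: [0.5032, -0.3867, 0.2763]
eef_rot: [0.004, 0.371, 0.929, 0.002]
force: [0.0, -0.2, 0.2]
width: 0.65
```

```bash
python3 -c "
from h import *
go(.5006,-.3819,.215,139); print(sense()['force'])"
```

```text
shift mm [ 5.6  1.3 61.3] turn rad -0.045 | pos [ 0.5032 -0.3867  0.2763] yaw 136.45 tilt z [ 0.009  0.001 -1.   ] w 61.8 j6 -1.58
[ 0.02421059 -0.19869253  0.1941606 ]
```

Request:
move_arm(moves=[[[5,1,10],0,-0.3],[[0,0,20],0,-0.3],[[0,0,20],0,-0.3],[[0,0,6],0,-0.3],[[0,0,0],0,-0.3],[[0,0,0],0,-0.3]], squeeze=8)

```text
time: 11.02
ee_pos: [0.4996, -0.3823, 0.2163]
eef_rot: [0.003, 0.371, 0.929, 0.002]
force: [-0.6, 0.9, -0.4]
width: 0.649
```

```bash
python3 -c "
from h import *
go(.5006,-.3819,.2125,139); print(sense()['force'])"
```

```text
shift mm [-0.5  0.9  3.8] turn rad -0.044 | pos [ 0.4996 -0.3823  0.2163] yaw 136.46 tilt z [ 0.007  0.002 -1.   ] w 61.7 j6 -1.58
[-0.60440251  0.89523015 -0.43806961]
```

Request:
move_arm(moves=[[[0,1,2],0,0.0],[[0,0,0],0,0.4],[[0,0,0],0,0.7],[[0,0,0],0,0.8],[[0,0,0],0,0.8],[[0,0,0],0,0.8],[[0,0,0],0,0.8]])

```text
time: 11.6
ee_pos: [0.501, -0.382, 0.2181]
eef_rot: [0.005, 0.371, 0.929, 0.001]
force: [1.1, 0.5, -3.1]
width: 0.333
```

```bash
python3 -c "
from h import *
go(.5006,-.3819,.2125,139); print(sense()['force'])"
```

```text
shift mm [ 0.4 -0.2  5.6] turn rad -0.044 | pos [ 0.501  -0.382   0.2181] yaw 136.5 tilt z [ 0.011 -0.002 -1.   ] w 31.6 j6 -1.57
[ 1.06433751  0.50581715 -3.07249697]
```

Request:
move_arm(moves=[[[0,0,1],0.05,0.8],[[0,0,0],0.1,0.8],[[0,0,0],0.1,0.8],[[0,0,0],0.1,0.8],[[0,0,0],0.1,0.8],[[0,0,0],0.1,0.8],[[0,0,0],0.1,0.8],[[0,0,0],0.1,0.8]])

```text
time: 12.27
ee_pos: [0.5007, -0.3822, 0.218]
eef_rot: [0.004, 0.696, 0.718, 0.003]
force: [0.4, -1.0, -1.0]
width: 0.337
```

Request:
move_arm(moves=[[[0,0,0],0.1,0.8],[[0,0,0],0.1,0.8],[[0,0,0],0.1,0.8],[[0,0,0],0.1,0.8],[[0,0,0],0.1,0.8],[[0,0,0],0.1,0.8],[[0,0,0],0.05,0.8],[[0,0,0],0,0.8]])

```text
time: 12.93
ee_pos: [0.5005, -0.3821, 0.218]
eef_rot: [0.003, 0.898, 0.441, 0.004]
force: [0.0, -0.8, -0.9]
width: 0.332
```

```bash
python3 -c "
from h import *
go(.5006,-.3819,.2125,39.2); print(sense()['force'])"
```

```text
shift mm [ 0.2 -0.1  5.5] turn rad 0.228 | pos [ 0.5005 -0.3821  0.218 ] yaw 52.27 tilt z [ 0.01  -0.001 -1.   ] w 31.5 j6 -0.1
[ 0.03220873 -0.81406261 -0.89912232]
```

Finish the turn, release, and go out to look.

Request:
move_arm(moves=[[[0,0,0],0.1,0.8],[[0,0,0],0.1,0.8],[[0,0,0],0.03,0.8],[[0,0,0],0,0.8]])

```text
time: 13.27
ee_pos: [0.5005, -0.3821, 0.218]
eef_rot: [0.002, 0.943, 0.333, 0.004]
force: [0.3, 0.1, -1.1]
width: 0.333
```

```bash
python3 -c "
from h import *
go(.5006,-.3819,.2125,39.2); print(sense()['force'])"
```

```text
shift mm [ 0.2 -0.1  5.5] turn rad -0.004 | pos [ 0.5005 -0.3821  0.218 ] yaw 38.95 tilt z [ 0.009 -0.001 -1.   ] w 31.6 j6 0.13
[ 0.27009419  0.09808726 -1.08602974]
```

Request:
move_arm(moves=[[[0,0,0],0,0.3],[[0,0,0],0,0],[[0,0,0],0,-0.4],[[0,0,-20],0,-0.6],[[0,0,-35],0,-0.6],[[0,0,-20],0,-0.6],[[0,0,0],0,-0.6]])

```text
time: 13.85
ee_pos: [0.4997, -0.3814, 0.2946]
eef_rot: [0.0, 0.941, 0.339, 0.004]
force: [1.1, 0.1, -0.0]
width: 0.71
```

```bash
python3 -c "
from h import *
go(.40,-.12,.30,39.2); print(sense()['force'])"
```

```text
shift mm [  90.1 -264.9   -5.7] turn rad 0.008 | pos [ 0.4997 -0.3814  0.2946] yaw 39.64 tilt z [ 0.007  0.002 -1.   ] w 67.4 j6 0.12
[ 1.07930352  0.14093942 -0.03512998]
```

Request:
move_arm(moves=[[[14,-17,0],0,-0.8],[[25,-32,0],0,-1],[[25,-32,0],0,-1],[[25,-32,0],0,-1],[[25,-32,0],0,-1],[[25,-32,0],0,-1],[[25,-32,0],0,-1],[[20,-25,0],0,-1]])

```text
time: 14.52
ee_pos: [0.4889, -0.0797, 0.2896]
eef_rot: [0.001, 0.941, 0.339, 0.003]
force: [1.3, -0.3, 0.1]
width: 1.0
```

```bash
python3 - <<'E'
from h import *
from dial import dial
go(.494,-.067,.15,70)
T=snap("top","d"); dial(T); S=snap("side","d")
cv2.imwrite("pics/d4.png",np.clip(np.hstack([cv2.resize(T[183:243,372:432],(400,400),interpolation=cv2.INTER_CUBIC),cv2.resize(T[170:270,230:330],(400,400),interpolation=cv2.INTER_CUBIC)])*1.5,0,255).astype(np.uint8))
E
```

```text
shift mm [ 11.2  -7.  139.7] turn rad -0.531 | pos [ 0.4889 -0.0797  0.2896] yaw 39.57 tilt z [ 0.007  0.001 -1.   ] w 95.0 j6 0.58
disc [ 0.50092846 -0.38123076] [38.8 39.6]
red mark (76.4, 0.0432, 16) red ptr (76.3, 0.0232, 18) white mark (-19.4, 0.0217, 22)
red mark (76.6, 0.0424, 16) red ptr (76.8, 0.0225, 19) white mark (-23.1, 0.0211, 23)
```

View pics/d4.png

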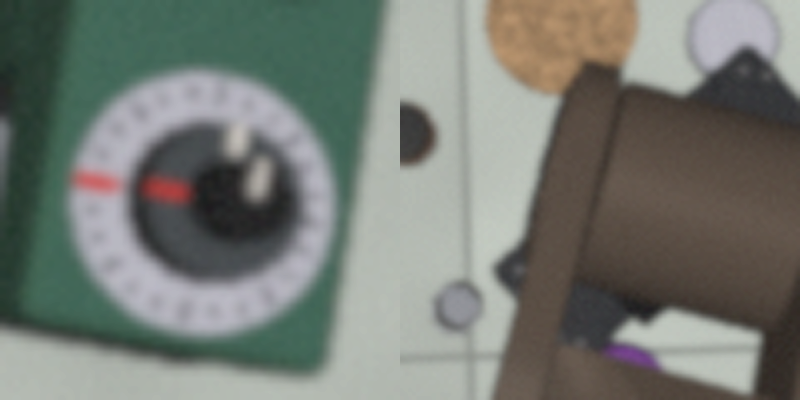

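```bash
python3 - <<'E'
from h import *
T=cv2.imread("pics/top_d.png");B=T.astype(int)
for C in((.5006,-.3819),(.5009,-.3812)):
    C=np.array(C)
    a=lambda p:round(float(np.degrees(np.arctan2(p[1],p[0]))),1)
    g=lambda x,y,z:onz("top",(372-.5+x/6.667+.075,183-.5+y/6.667+.075),z)[:2]-C
    o=proj("top",(*C,.2235));print("knob axis crop px",(o-[371.5,182.5])*6.667, "collar",(proj("top",(*C,.197))-[371.5,182.5])*6.667)
    for n,x,y,z in(("mark",237,140,.197),("ptr",258,177,.2235),("ptr in",252,198,.2235),("ptr out",265,160,.2235)):
        p=g(x,y,z);print(n,a(p),np.hypot(*p).round(4))
    print("ptr dir",a(g(265,160,.2235)-g(252,198,.2235)))
m=(B.min(2)>85);m[:195]=False;m[230:]=False;m[:,400:403]&=True
E
```

```text
knob axis crop px [255.135773  201.3937625] collar [228.81561175 203.04667384]
mark -11.2 0.0246
ptr -11.4 0.0091
ptr in 39.6 0.0015
ptr out -17.5 0.016
ptr dir -22.1
knob axis crop px [253.23321133 200.65477737] collar [226.96468212 202.32744429]
mark -13.0 0.0245
ptr -16.1 0.009
ptr in 15.5 0.0009
ptr out -20.2 0.016
ptr dir -22.1
```

```bash
python3 - <<'E'
from h import *
P=[];A=[]
for n in("top0","top_c","top_d"):
    T=cv2.imread(f"pics/{n}.png").astype(float).min(2)
    o=proj("top",(.5006,-.3819,.2235)); w=np.zeros_like(T); y0,x0=int(o[1])-6,int(o[0])-5
    # pointer brightness, restricted by dark knob neighbourhood radius 15mm (~5.9px)
    yy,xx=np.mgrid[:T.shape[0],:T.shape[1]]
    m=np.hypot(xx-o[0],yy-o[1])<6.2; w=np.where(m,np.clip(T-55,0,None),0)
    k,l=cv2.connectedComponents((w>0).astype(np.uint8)); 
    b=max(range(1,k),key=lambda i:w[l==i].sum()); w[l!=b]=0
    print(n);print(T[int(o[1])-7:int(o[1])+8,int(o[0])-7:int(o[0])+8].astype(int))
    c=np.array([(w*xx).sum(),(w*yy).sum()])/w.sum(); d=np.stack([(xx-c[0]),(yy-c[1])]); cov=np.einsum('iyx,jyx,yx->ij',d,d,w)/w.sum(); e,v=np.linalg.eigh(cov)
    p=onz("top",c,.2235)[:2]; q=onz("top",c+v[:,1],.2235)[:2]-p
    print(c-o,p,"axis dir",np.degrees(np.arctan2(q[1],q[0])),e)
E
```

```text
top0
[[ 44  43  42  42  42  44  44  42  38  39  46  59  77  92 102]
 [ 43  41  42  35  36  37  37  36  35  40  48  58  67  84  99]
 [ 41  36  33  28  29  26  29  29  34  50  65  69  64  70  86]
 [ 34  30  24  25  21  20  22  30  45  69  86  83  66  59  72]
 [ 26  22  21  23  20  24  27  42  66  86  95  82  57  49  64]
 [ 21  20  17  19  21  21  32  55  81  97  91  69  46  39  59]
 [ 20  20  20  24  21  25  37  65  88  93  77  51  32  35  53]
 [ 16  15  20  20  22  25  37  59  76  74  56  34  23  34  48]
 [ 18  19  23  23  21  20  29  41  50  49  37  24  26  31  47]
 [ 17  20  19  18  23  22  24  25  29  27  22  21  24  34  49]
 [ 18  15  21  18  22  22  24  22  23  24  23  24  27  35  50]
 [ 21  17  20  20  19  20  20  19  20  23  28  33  39  46  55]
 [ 28  24  22  19  19  24  21  25  25  29  43  59  67  68  72]
 [ 38  32  27  25  25  26  25  28  30  41  61  84  93  92  90]
 [ 42  40  39  34  30  36  35  33  39  48  71  92 103 103  99]]
[ 1.59024312 -2.91190182] [ 0.50779707 -0.38632852] axis dir 141.59434573927766 [0.59485332 2.18472608]
top_c
[[ 47  46  53  72  93 103  95  70  49  
[... 1365 characters left out ...]
105 101  69  39  38  49  70]
 [ 22  23  22  23  26  31  53  82 101  91  60  34  33  42  62]
 [ 19  23  26  25  25  28  46  69  82  71  47  31  26  34  55]
 [ 20  20  21  21  26  26  34  45  53  46  36  25  28  36  53]
 [ 23  18  24  25  23  25  25  30  31  30  25  23  26  37  53]
 [ 28  23  26  25  27  26  27  24  24  27  25  26  32  39  54]
 [ 28  24  21  24  24  26  24  26  24  24  24  28  35  45  61]
 [ 36  28  22  22  21  27  27  26  24  28  30  34  41  53  75]
 [ 42  36  32  28  27  29  28  28  31  32  37  42  48  63  85]
 [ 46  44  42  39  38  36  37  40  38  42  45  48  57  73  91]]
[ 0.68364328 -3.37222466] [ 0.50902338 -0.38411986] axis dir 162.91720173429297 [0.74955281 2.39768266]
```

Knob pointer is at −17° and the mark at −13.6°, so it is about 3.3° too far clockwise. I'll nudge it back.

Request:
move_arm(moves=[[[-14,19,0],0,-0.3],[[-25,32,0],0,-0.3],[[-25,32,0],0,-0.3],[[-25,32,0],0,-0.3],[[-25,32,0],0,-0.3],[[-25,32,0],0,-0.3],[[-25,32,0],0,-0.3],[[-14,19,0],0,-0.3]])

```text
time: 15.28
ee_pos: [0.5002, -0.3752, 0.2855]
eef_rot: [-0.0, 0.937, 0.349, 0.003]
force: [-0.1, 0.4, -0.4]
width: 0.651
```

```bash
python3 -c "
from h import *
go(.5006,-.3819,.215,39); print(sense()['force'])"
```

```text
shift mm [-4.5  5.2 70.5] turn rad 0.032 | pos [ 0.5002 -0.3752  0.2855] yaw 40.85 tilt z [ 0.006  0.003 -1.   ] w 61.8 j6 0.1
[-0.08483852  0.42712216 -0.40214521]
```

Request:
move_arm(moves=[[[0,0,0],0,-0.3],[[0,0,10],0,-0.3],[[0,0,20],0,-0.3],[[0,0,0],0,-0.3],[[0,0,0],0,-0.3]])

```text
time: 15.7
ee_pos: [0.4976, -0.3809, 0.2492]
eef_rot: [-0.002, 0.938, 0.347, 0.002]
force: [-0.4, 0.2, 0.9]
width: 0.653
```

```bash
python3 -c "
from h import *
go(.5006,-.3819,.215,39); print(sense()['force'])"
```

```text
shift mm [ 1.5  2.7 34.2] turn rad 0.028 | pos [ 0.4976 -0.3809  0.2492] yaw 40.62 tilt z [ 0.003  0.005 -1.   ] w 62.0 j6 0.1
[-0.44020366  0.17884959  0.86843997]
```

Request:
move_arm(moves=[[[1,3,15],0,-0.3],[[0,0,18],0,-0.3],[[0,0,2],0,0.3],[[0,0,0],0,0.8],[[0,0,0],0,0.8],[[0,0,0],0,0.8],[[0,0,0],0,0.8],[[0,0,0],0,0.8]])

```text
time: 16.37
ee_pos: [0.5028, -0.3798, 0.2192]
eef_rot: [0.002, 0.937, 0.35, 0.004]
force: [3.8, -6.0, -11.7]
width: 0.336
```

```bash
python3 -c "
from h import *
go(.5006,-.3819,.215,43.9); print(sense()['force'])"
```

```text
shift mm [-3.1  0.1  4.2] turn rad -0.051 | pos [ 0.5028 -0.3798  0.2192] yaw 40.97 tilt z [ 0.009 -0.001 -1.   ] w 31.9 j6 0.1
[  3.82298384  -5.97894577 -11.67693017]
```

Request:
move_arm(moves=[[[0,0,1],-0.057,0.8],[[0,0,0],0,0.8],[[0,0,0],0,0.8]])

```text
time: 16.62
ee_pos: [0.5028, -0.3798, 0.2191]
eef_rot: [0.002, 0.926, 0.377, 0.004]
force: [1.9, -1.6, -5.4]
width: 0.332
```

```bash
python3 -c "
from h import *
go(.5006,-.3819,.215,44.2); print(sense()['force'])"
```

```text
shift mm [-3.  -0.   4.1] turn rad 0.001 | pos [ 0.5028 -0.3798  0.2191] yaw 44.25 tilt z [ 0.009 -0.001 -1.   ] w 31.5 j6 0.04
[ 1.91420917 -1.5613881  -5.4288318 ]
```

Request:
move_arm(moves=[[[0,0,0],0,0.3],[[0,0,0],0,0],[[0,0,0],0,-0.4],[[0,0,-20],0,-0.6],[[0,0,-35],0,-0.6],[[0,0,-20],0,-0.6],[[0,0,0],0,-0.6]])

```text
time: 17.2
ee_pos: [0.502, -0.3796, 0.2976]
eef_rot: [0.002, 0.927, 0.374, 0.004]
force: [0.4, 0.0, 0.9]
width: 0.713
```

```bash
python3 -c "
from h import *
go(.494,-.067,.28,44.2); print(sense()['force'])"
```

```text
shift mm [ 211.  -230.9   17.3] turn rad -0.005 | pos [ 0.502  -0.3796  0.2976] yaw 43.92 tilt z [ 0.009 -0.001 -1.   ] w 67.7 j6 0.05
[0.42318743 0.03228788 0.85708205]
```

Request:
move_arm(moves=[[[5,-20,0],0,-1],[[11,-38,0],0,-1],[[11,-38,0],0,-1],[[11,-38,0],0,-1],[[4,-15,0],0,-1],[[0,0,0],0,-1]], squeeze=15)

```text
time: 17.7
ee_pos: [0.425, -0.2385, 0.294]
eef_rot: [0.003, 0.928, 0.372, 0.004]
force: [-0.1, -0.4, 0.4]
width: 0.996
```

```bash
cat > tins.py <<'E'
from h import *
stl=lambda H,s,V:((H>105)&(H<150))|(V<90)
def tin(T,p,h,dia):
    u,v=proj("top",(*p,h/2)); r=int(dia/2*1.25*381/1.15)+4
    c,ax=blob(T,u,v,r,stl); q=onz("top",c,h*.5); print("tin",p,"->",q.round(4),ax); return q
E
python3 - <<'E'
from tins import *
from dial import dial
T=snap("top","e"); dial(T)
tin(T,(.4937,-.0675),.048,.068);tin(T,(.4436,-.1556),.06,.052);tin(T,(.418,.047),.072,.036)
go(.494,-.067,.15,90)
t=T.astype(float).min(2);o=proj("top",(.5006,-.3819,.2235));yy,xx=np.mgrid[:384,:512]
w=np.where(np.hypot(xx-o[0],yy-o[1])<6.2,np.clip(t-55,0,None),0);c=np.array([(w*xx).sum(),(w*yy).sum()])/w.sum();d=np.stack([xx-c[0],yy-c[1]]);e,v=np.linalg.eigh(np.einsum('iyx,jyx,yx->ij',d,d,w)/w.sum())
p=onz("top",c,.2235)[:2];q=onz("top",c+v[:,1],.2235)[:2]-p;print("knob dir",np.degrees(np.arctan2(q[1],q[0])))
cv2.imwrite("pics/e.png",np.clip(cv2.resize(T[100:300,100:440],None,fx=2.3,fy=2.3,interpolation=cv2.INTER_CUBIC)*1.5,0,255).astype(np.uint8))
E
```

```text
disc [ 0.50424378 -0.3830232 ] [35.5 39.4]
red mark (76.9, 0.0458, 10) red ptr (75.9, 0.019, 5) white mark (-18.6, 0.0218, 17)
red mark (81.6, 0.0463, 10) red ptr (87.1, 0.0195, 5) white mark (-15.1, 0.0224, 27)
tin (0.4937, -0.0675) -> [ 0.4943 -0.0665  0.024 ] [20.3 20.9]
tin (0.4436, -0.1556) -> [ 0.4436 -0.1556  0.03  ] [15.7 18.6]
tin (0.418, 0.047) -> [0.4178 0.0472 0.036 ] [ 9.9 12.8]
shift mm [167.6 -79.  144.4] turn rad -0.809 | pos [ 0.4257 -0.2395  0.2941] yaw 43.63 tilt z [ 0.01  -0.002 -1.   ] w 94.8 j6 0.16
knob dir 165.6691573171269
```

View pics/e.png

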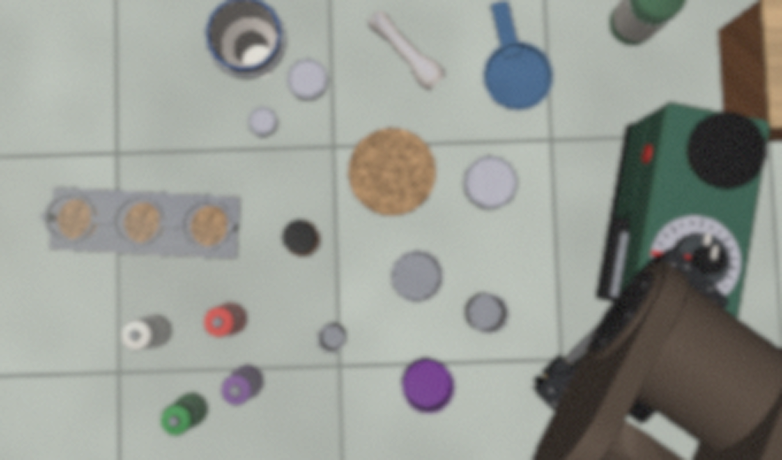

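Knob is now at −14.3° against the mark at −13.6°; the dial is done. In the view the large tin is at (415,276), medium (486,312), small (333,337), mat (392,171). Now the large tin: fly over it, turn the jaws along x.

Request:
move_arm(moves=[[[20,-9,0],0,-1],[[37,-17,0],0,-1],[[37,-17,0],0,-1],[[37,-17,0],0,-1],[[30,-14,0],0,-1],[[0,0,10],-0.12,-1],[[0,0,20],-0.12,-1],[[0,0,20],-0.12,-1]])

```text
time: 18.42
ee_pos: [0.504, -0.0746, 0.2438]
eef_rot: [0.008, 0.848, 0.53, 0.007]
force: [-0.0, -1.6, 0.7]
width: 0.998
```

Request:
move_arm(moves=[[[0,0,10],-0.12,-1],[[0,0,0],-0.12,-1],[[0,0,0],-0.12,-1],[[0,0,0],-0.08,-1],[[0,0,0],0,-1],[[0,0,0],0,-1]])

```text
time: 18.92
ee_pos: [0.5089, -0.0783, 0.2254]
eef_rot: [0.006, 0.705, 0.71, 0.003]
force: [0.0, 0.2, 0.3]
width: 1.001
```

```bash
python3 -c "
from h import *
go(.494,-.067,.10,90); print(sense()['force'])"
```

```text
shift mm [ 12.1 -16.4 125.1] turn rad 0.007 | pos [ 0.5089 -0.0783  0.2254] yaw 90.39 tilt z [ 0.013 -0.005 -1.   ] w 95.1 j6 -0.29
[0.01165878 0.15069982 0.30888038]
```

Request:
move_arm(moves=[[[6,-8,20],0,-1],[[6,-8,35],0,-1],[[0,0,35],0,-1],[[0,0,25],0,-1],[[0,0,0],0,-1],[[0,0,0],0,-1]])

```text
time: 19.42
ee_pos: [0.4986, -0.0698, 0.107]
eef_rot: [0.009, 0.712, 0.702, 0.005]
force: [0.8, -0.5, 0.2]
width: 0.999
```

```bash
python3 -c "
from tins import *
T=snap('top','f');S=snap('side','f')
go(.494,-.067,.032,90); print(sense()['force'])"
```

```text
shift mm [ 3.3 -6.6 75.9] turn rad -0.013 | pos [ 0.499  -0.0698  0.1081] yaw 89.24 tilt z [ 0.022 -0.008 -1.   ] w 94.8 j6 -0.25
[ 0.47254969 -0.13565631  0.74928134]
```

Request:
move_arm(moves=[[[3,-6,15],0,-1],[[0,0,30],0,-1],[[0,0,25],0,-1],[[0,0,4],0,-1],[[0,0,0],0,-1]])

```text
time: 19.93
ee_pos: [0.5009, -0.0693, 0.0406]
eef_rot: [0.018, 0.713, 0.701, 0.009]
force: [0.9, -0.4, -0.1]
width: 1.001
```

```bash
python3 -c "
from tins import *
go(.494,-.067,.030,90); print(sense()['force'])"
```

```text
shift mm [ 2.3 -7.4 10.3] turn rad -0.017 | pos [ 0.5009 -0.0693  0.0406] yaw 89.02 tilt z [ 0.038 -0.012 -0.999] w 95.1 j6 -0.25
[ 0.88115113 -0.44612035 -0.05756429]
```

Request:
move_arm(moves=[[[2,-7,0],-0.015,-1],[[0,0,5],0,-1],[[0,0,4],0,-1],[[0,0,0],0,-0.3],[[0,0,0],0,0.1],[[0,0,0],0,0.5],[[0,0,0],0,0.5],[[0,0,0],0,0.5]])

```text
time: 20.6
ee_pos: [0.4965, -0.0678, 0.0371]
eef_rot: [0.022, 0.707, 0.707, 0.011]
force: [0.1, -1.0, -1.5]
width: 0.727
```

```bash
python3 -c "
from tins import *
go(.636,-.038,.15,90); print(sense()['force'])"
```

```text
shift mm [  28.4  144.6 -106.6] turn rad -0.001 | pos [ 0.4965 -0.0678  0.0371] yaw 89.92 tilt z [ 0.047 -0.015 -0.999] w 69.1 j6 -0.26
[ 0.11120549 -0.95175906 -1.50174611]
```

Request:
move_arm(moves=[[[0,0,0],0,0.5],[[0,0,0],0,0.5],[[0,0,-10],0,0.5],[[0,0,-25],0,0.5],[[0,0,-30],0,0.5],[[0,0,-20],0,0.5],[[0,0,0],0,0.5]], squeeze=18)

```text
time: 21.18
ee_pos: [0.4914, -0.0663, 0.1261]
eef_rot: [0.02, 0.707, 0.706, 0.01]
force: [0.2, 0.2, -0.7]
width: 0.73
```

```bash
python3 -c "
from tins import *
go(.636,-.038,.12,90); print(sense()['force'],sense()['joint_pos'])"
```

```text
shift mm [ 28.6 144.2  11.8] turn rad -0.002 | pos [ 0.4914 -0.0663  0.1261] yaw 89.91 tilt z [ 0.042 -0.013 -0.999] w 69.3 j6 -0.26
[ 0.23479041  0.15522787 -0.71631106] [-0.2665618   0.43611812  2.00454593 -0.00272676  0.65689123 -0.26319445]
```

Request:
move_arm(moves=[[[4,18,0],0,0.5],[[7,35,0],0,0.5],[[7,35,0],0,0.5],[[7,35,0],0,0.5],[[3,17,0],0,0.5],[[0,0,0],0,0.5],[[0,0,0],0,0.5]])

```text
time: 21.77
ee_pos: [0.6349, -0.0366, 0.1319]
eef_rot: [0.02, 0.708, 0.706, 0.01]
force: [-0.3, -0.0, -1.8]
width: 0.725
```

```bash
python3 -c "
from tins import *
go(.636,-.038,.06,90); print(sense()['force'],sense()['joint_pos'])
T=snap('top','g');S=snap('side','g')
cv2.imwrite('pics/g.png',np.clip(np.hstack([cv2.resize(T[120:240,210:330],(400,400)),cv2.resize(S[150:270,190:310],(400,400))])*1.5,0,255).astype(np.uint8))"
```

```text
shift mm [-0.5 -1.9 71.9] turn rad -0.003 | pos [ 0.6349 -0.0366  0.1319] yaw 89.85 tilt z [ 0.042 -0.013 -0.999] w 68.9 j6 -0.15
[-0.28949288 -0.03920068 -1.78398823] [-0.15868759  0.59271786  1.65441099 -0.00855945  0.85094745 -0.15084564]
```

View pics/g.png

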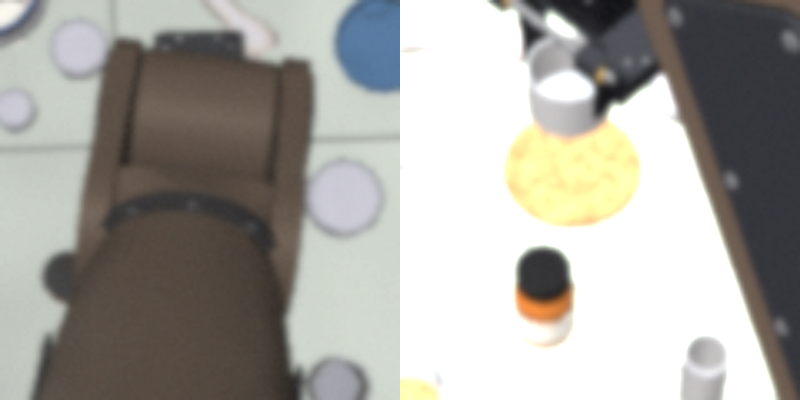

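The large tin is held in the jaws just above the mat (side view: tin at (565,90), mat centre (572,172)). Lowering.

Request:
move_arm(moves=[[[0,-2,15],0,0.5],[[0,-2,25],0,0.5],[[0,-1,20],0,0.5],[[0,0,3],0,0.5],[[0,0,0],0,0.5]])

```text
time: 22.28
ee_pos: [0.6273, -0.0391, 0.0685]
eef_rot: [0.019, 0.709, 0.705, 0.01]
force: [-0.6, -0.1, -0.4]
width: 0.724
```

```bash
python3 -c "
from tins import *
go(.636,-.038,.047,90); print(sense()['force'],sense()['joint_pos'])"
```

```text
shift mm [ 1.4  7.8 21.8] turn rad -0.005 | pos [ 0.6273 -0.0391  0.0685] yaw 89.71 tilt z [ 0.041 -0.013 -0.999] w 68.8 j6 -0.15
[-0.55063217 -0.1004723  -0.40784801] [-0.16452255  0.66752308  1.71725481 -0.00984722  0.71410172 -0.15236225]
```

Request:
move_arm(moves=[[[1,7,6],0,0.5],[[0,0,8],0,0.5],[[0,0,0],0,0.5],[[0,0,0],0,0.5]])

```text
time: 22.62
ee_pos: [0.636, -0.0388, 0.0566]
eef_rot: [0.02, 0.709, 0.705, 0.011]
force: [0.6, -0.4, -0.5]
width: 0.725
```

```bash
python3 -c "
from tins import *
go(.636,-.038,.047,90); print(sense()['force'],sense()['joint_pos'])"
```

```text
shift mm [ 0.9 -0.4  9.6] turn rad -0.006 | pos [ 0.636  -0.0388  0.0566] yaw 89.66 tilt z [ 0.044 -0.014 -0.999] w 68.9 j6 -0.15
[ 0.62639864 -0.35118525 -0.54155669] [-0.16182843  0.69265888  1.7029042  -0.01028433  0.70054775 -0.14851933]
```

Request:
move_arm(moves=[[[0,0,5],0,0.5],[[0,0,3],0,0.5],[[0,0,0],0,0.5],[[0,0,0],0,0.1],[[0,0,0],0,-0.5],[[0,0,0],0,-1],[[0,0,0],0,-1]])

```text
time: 23.2
ee_pos: [0.6371, -0.0389, 0.0495]
eef_rot: [0.021, 0.709, 0.705, 0.011]
force: [0.0, -0.6, 0.2]
width: 0.837
```

```bash
python3 -c "
from tins import *
go(.636,-.038,.20,90); print(sense()['force'],sense()['joint_pos'])"
```

```text
shift mm [  -1.2    5.9 -150.4] turn rad -0.006 | pos [ 0.6371 -0.0389  0.0495] yaw 89.68 tilt z [ 0.046 -0.014 -0.999] w 79.5 j6 -0.15
[ 0.03670477 -0.6116188   0.1686118 ] [-0.1617042   0.70315122  1.70526938 -0.0104875   0.68506982 -0.14845091]
```

Request:
move_arm(moves=[[[0,0,-10],0,-1],[[0,0,-35],0,-1],[[0,0,-40],0,-1],[[0,0,-40],0,-1],[[0,0,-15],0,-1],[[-9,-15,0],0,-1],[[-20,-33,0],0,-1],[[-20,-33,0],0,-1]])

```text
time: 23.87
ee_pos: [0.5511, -0.0839, 0.1989]
eef_rot: [0.024, 0.707, 0.707, 0.014]
force: [0.3, -0.9, -0.8]
width: 1.001
```

Request:
move_arm(moves=[[[-20,-33,0],0,-1],[[-20,-33,0],0,-1],[[-15,-24,0],0,-1],[[0,0,0],0,-1],[[0,0,0],0,-1]])

```text
time: 24.28
ee_pos: [0.4521, -0.1421, 0.1998]
eef_rot: [0.027, 0.708, 0.706, 0.014]
force: [0.2, -0.5, -0.3]
width: 1.001
```

```bash
python3 -c "
from tins import *
T=snap('top','h')
tin(T,(.636,-.038),.058,.068); tin(T,(.418,.047),.072,.036)
go(.4436,-.1556,.10,90); print(sense()['force'],sense()['joint_pos'])"
```

```text
tin (0.636, -0.038) -> [ 0.6375 -0.0378  0.029 ] [21.2 24.6]
tin (0.418, 0.047) -> [0.418  0.0474 0.036 ] [ 9.6 13.1]
shift mm [-12.  -14.6  99.3] turn rad -0.002 | pos [ 0.4524 -0.1418  0.1997] yaw 89.87 tilt z [ 0.059 -0.018 -0.998] w 94.8 j6 -0.45
[ 0.3351587  -0.04501125  0.27671662] [-0.44832587  0.29016765  1.98453877  0.012609    0.8061898  -0.45495684]
```

Request:
move_arm(moves=[[[-6,-7,0],0.12,-1],[[-5,-6,0],0.12,-1],[[0,0,0],0.12,-1],[[0,0,0],0.12,-1],[[0,0,0],0.12,-1],[[0,0,0],0.12,-1],[[0,0,0],0.12,-1],[[0,0,0],0.12,-1]])

```text
time: 25.0
ee_pos: [0.4466, -0.1494, 0.2021]
eef_rot: [0.019, 0.958, 0.284, 0.028]
force: [0.2, -0.4, -0.2]
width: 1.002
```

Request:
move_arm(moves=[[[0,0,0],0.12,-1],[[0,0,0],0.12,-1],[[0,0,0],0.12,-1],[[0,0,0],0.12,-1],[[0,0,0],0.1,-1],[[0,0,0],0,-1],[[0,0,0],0,-1]])

```text
time: 25.58
ee_pos: [0.4545, -0.1455, 0.2037]
eef_rot: [0.01, 0.999, -0.014, 0.034]
force: [-0.1, 0.1, 0.6]
width: 1.002
```

```bash
python3 -c "
from tins import *
T=snap('top','i')
tin(T,(.636,-.038),.058,.068)
go(.4436,-.1556,.10,0); print(sense()['force'],sense()['joint_pos'])"
```

```text
tin (0.636, -0.038) -> [ 0.6376 -0.0376  0.029 ] [21.  24.4]
shift mm [-17.7   8.4 103. ] turn rad -0.027 | pos [ 0.4544 -0.1456  0.2038] yaw -1.55 tilt z [ 0.069 -0.02  -0.997] w 94.8 j6 1.13
[ 0.33952072 -0.60133292  0.49343873] [-0.45519925  0.28533922  1.97873315  0.01669668  0.8069439   1.13221031]
```

Request:
move_arm(moves=[[[-6,4,15],0,-1],[[-8,4,30],0,-1],[[-4,0,35],0,-1],[[0,0,18],0,-0.7],[[0,0,0],0,-0.7]])

```text
time: 26.05
ee_pos: [0.4463, -0.1554, 0.1039]
eef_rot: [0.012, 0.999, -0.004, 0.038]
force: [0.3, 0.1, 0.2]
width: 0.911
```

```bash
python3 -c "
from tins import *
T=snap('top','i')
go(.4436,-.1556,.058,0); print(sense()['force'],sense()['joint_pos'])"
```

```text
shift mm [-6.5 -0.9 46.8] turn rad -0.008 | pos [ 0.4465 -0.1554  0.1051] yaw -0.45 tilt z [ 0.077 -0.024 -0.997] w 83.3 j6 1.07
[ 0.21592705 -0.56421818 -0.16187877] [-0.48279528  0.43855495  2.09932704  0.02866954  0.52490045  1.07243901]
```

Request:
move_arm(moves=[[[-4,-1,15],0,-0.5],[[-2,0,20],0,-0.5],[[0,0,10],0,-0.5],[[0,0,1],0,0.2],[[0,0,0],0,0.6],[[0,0,0],0,0.6],[[0,0,0],0,0.6],[[0,0,0],0,0.6]], squeeze=18)

```text
time: 26.77
ee_pos: [0.4491, -0.1567, 0.0652]
eef_rot: [0.014, 0.999, 0.0, 0.043]
force: [-0.1, 0.4, -0.7]
width: 0.541
```

```bash
python3 -c "
from tins import *
go(.4436,-.1556,.058,0); print(sense()['force'],sense()['joint_pos'])"
```

```text
shift mm [-6.1 -1.3  6.7] turn rad 0.002 | pos [ 0.4491 -0.1567  0.0652] yaw 0.13 tilt z [ 0.086 -0.028 -0.996] w 51.4 j6 1.05
[-0.06533123  0.37265972 -0.70670183] [-0.48286912  0.51621999  2.12983821  0.03745486  0.40632155  1.05322348]
```

Request:
move_arm(moves=[[[0,0,0],0,0.1],[[-3,-1,4],0,-0.1],[[-4,0,6],0,-0.1],[[0,0,1],0,-0.1],[[-1,0,1],0,0.6],[[0,0,1],0,0.6],[[-1,0,1],0,0.6],[[0,0,1],0,0.6]])

```text
time: 27.43
ee_pos: [0.4452, -0.1564, 0.0565]
eef_rot: [0.018, 0.999, 0.001, 0.051]
force: [-5.6, 1.9, 18.5]
width: 0.55
```

```bash
python3 -c "
from tins import *
go(.637,-.038,.15,0); print(sense()['force'],sense()['joint_pos'])"
```

```text
shift mm [ 200.8 -115.2  -77.4] turn rad 0.003 | pos [ 0.4452 -0.1564  0.0565] yaw 0.17 tilt z [ 0.102 -0.035 -0.994] w 52.3 j6 1.04
[-5.60170284  1.92116488 18.52761374] [-0.48751489  0.52800576  2.15572934  0.0492521   0.35100264  1.03687921]
```

Request:
move_arm(moves=[[[0,0,-3],0,0.6],[[1,0,-15],0,0.6],[[3,0,-30],0,0.6],[[4,0,-35],0,0.6],[[2,0,-15],0,0.6],[[12,-7,0],0,0.6],[[30,-17,0],0,0.6],[[36,-21,0],0,0.6]])

```text
time: 28.1
ee_pos: [0.5185, -0.1081, 0.1666]
eef_rot: [0.017, 0.999, -0.002, 0.05]
force: [1.1, -1.0, -0.5]
width: 0.548
```

```bash
python3 -c "
from tins import *
go(.637,-.038,.15,0); print(sense()['force'],sense()['joint_pos'])"
```

```text
shift mm [116.1 -71.4  25.8] turn rad -0.003 | pos [ 0.5185 -0.1081  0.1666] yaw -0.18 tilt z [ 0.099 -0.035 -0.994] w 52.0 j6 1.25
[ 1.10179854 -0.99625695 -0.53966645] [-3.29931789e-01  3.97074192e-01  1.92420100e+00 -1.26961906e-03
  7.15082766e-01  1.24669545e+00]
```

Request:
move_arm(moves=[[[25,-15,4],0,0.6],[[32,-20,4],0,0.6],[[32,-20,4],0,0.6],[[16,-10,4],0,0.6],[[0,0,0],0,0.6],[[0,0,0],0,0.6]])

```text
time: 28.6
ee_pos: [0.6337, -0.0364, 0.1589]
eef_rot: [0.018, 0.999, -0.001, 0.052]
force: [-0.7, 0.5, -0.4]
width: 0.547
```

```bash
python3 -c "
from tins import *
go(.639,-.0386,.13,0); print(sense()['force'],sense()['joint_pos'])
S=snap('side','j');T=snap('top','j')
cv2.imwrite('pics/j.png',np.hstack([cv2.resize(T[120:220,210:310],(400,400)),cv2.resize(S[140:240,190:290],(400,400))]))"
```

```text
shift mm [ 2.3  1.2 29.4] turn rad 0.0 | pos [ 0.6337 -0.0364  0.1589] yaw 0.0 tilt z [ 0.103 -0.035 -0.994] w 51.9 j6 1.44
[-0.6504649   0.52349976 -0.40191499] [-0.15356434  0.5398107   1.67690133 -0.0260189   0.8177342   1.43575837]
```

View pics/j.png

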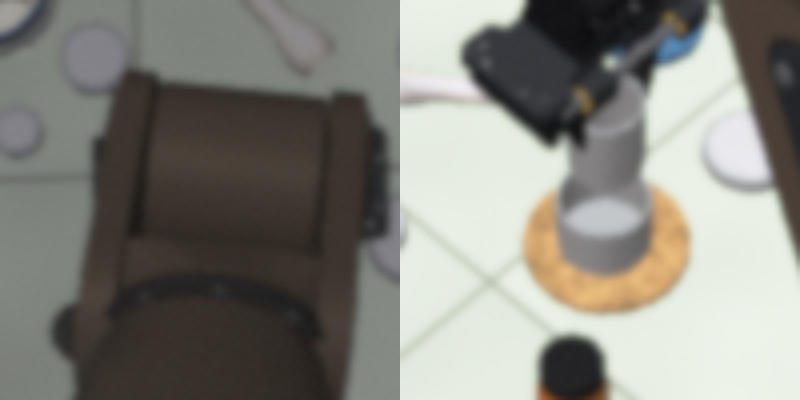

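Request:
move_arm(moves=[[[2,1,10],0,0.6],[[-1,0,20],0,0.6],[[-1,0,15],0,0.6],[[0,0,0],0,0.6],[[0,0,0],0,0.6]])

```text
time: 29.12
ee_pos: [0.6352, -0.0437, 0.1133]
eef_rot: [0.018, 0.998, -0.004, 0.052]
force: [0.7, 0.0, 0.7]
width: 0.547
```

```bash
python3 -c "
from tins import *
go(.639,-.0386,.0715,0); print(sense()['force'])"
```

```text
shift mm [-0.6 -6.6 41.7] turn rad -0.006 | pos [ 0.6352 -0.0437  0.1133] yaw -0.33 tilt z [ 0.104 -0.036 -0.994] w 52.0 j6 1.43
[0.67564362 0.01976374 0.70921895]
```

Request:
move_arm(moves=[[[4,-5,-4],0,0.6],[[0,0,0],0,0.6],[[0,0,0],0,0.6]])

```text
time: 29.37
ee_pos: [0.6389, -0.0393, 0.1194]
eef_rot: [0.018, 0.998, -0.005, 0.052]
force: [0.6, 0.4, -0.8]
width: 0.55
```

```bash
python3 -c "
from tins import *
go(.639,-.0386,.0715,0); print(sense()['force'])"
```

```text
shift mm [-4.9 -2.4 47.6] turn rad -0.007 | pos [ 0.6389 -0.0393  0.1194] yaw -0.43 tilt z [ 0.105 -0.036 -0.994] w 52.2 j6 1.44
[ 0.58968834  0.44464785 -0.81750654]
```

Request:
move_arm(moves=[[[-1,-1,10],0,0.6],[[-1,-1,12],0,0.6],[[-1,-1,10],0,0.6],[[0,0,0],0,0.6]])

```text
time: 29.7
ee_pos: [0.6398, -0.0372, 0.086]
eef_rot: [0.018, 0.998, -0.004, 0.054]
force: [-0.6, 0.6, -0.7]
width: 0.546
```

```bash
python3 -c "
from tins import *
go(.639,-.0386,.0715,0); print(sense()['force'])"
```

```text
shift mm [-2.4  0.9 14.4] turn rad -0.007 | pos [ 0.6398 -0.0372  0.086 ] yaw -0.4 tilt z [ 0.108 -0.037 -0.993] w 51.9 j6 1.45
[-0.57416209  0.55089431 -0.71521822]
```

Request:
move_arm(moves=[[[-1,0,8],0,0.6],[[-1,0,6],0,0.6],[[0,0,1],0,0.3],[[0,0,0],0,-0.1],[[0,0,0],0,-0.4],[[0,0,0],0,-0.5],[[1,0,-10],0,-0.5],[[3,1,-30],0,-0.5]])

```text
time: 30.37
ee_pos: [0.6381, -0.0377, 0.1073]
eef_rot: [0.018, 0.998, -0.004, 0.052]
force: [0.4, 0.3, 0.1]
width: 0.739
```

Request:
move_arm(moves=[[[4,1,-40],0,-0.6],[[4,1,-40],0,-0.6],[[2,1,-20],0,-0.6],[[-24,-8,0],0,-0.6],[[-36,-13,0],0,-0.6],[[-36,-13,0],0,-0.6],[[-36,-13,0],0,-0.6],[[-30,-11,0],0,-0.6]])

```text
time: 31.03
ee_pos: [0.4774, 0.0218, 0.1999]
eef_rot: [0.019, 0.998, -0.006, 0.059]
force: [1.4, -0.0, -0.4]
width: 0.799
```

```bash
python3 -c "
from tins import *
T=snap('top','k');S=snap('side','k')
tin(T,(.418,.047),.072,.036)
go(.418,.047,.15,0); print(sense()['force'],sense()['joint_pos'])
cv2.imwrite('pics/k.png',np.hstack([cv2.resize(T[120:220,210:310],(400,400)),cv2.resize(S[140:240,190:290],(400,400))]))"
```

```text
tin (0.418, 0.047) -> [0.4185 0.0499 0.036 ] [21.7 21.7]
shift mm [-63.  -25.6  41.9] turn rad -0.008 | pos [0.4755 0.0225 0.1998] yaw -0.46 tilt z [ 0.116 -0.038 -0.993] w 76.0 j6 1.54
[ 0.3704817  -0.71765738  0.52466906] [-0.07538113  0.27620876  2.01143493 -0.04350673  0.73582134  1.53609064]
```

View pics/k.png

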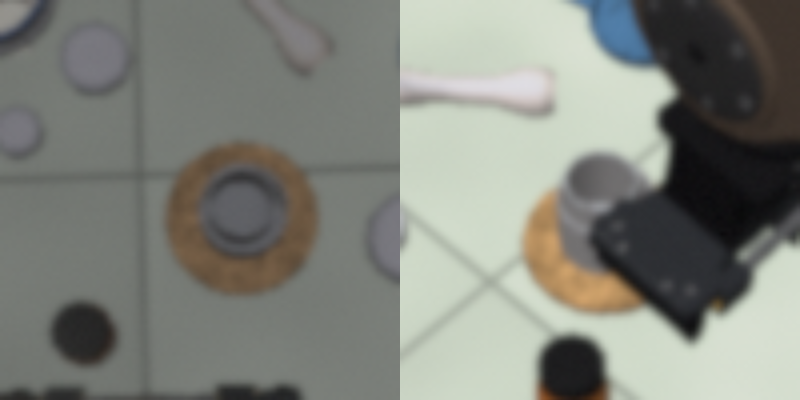

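Medium is nested in the large tin on the mat. Now the small tin.

Request:
move_arm(moves=[[[-15,-8,0],0,-0.6],[[-28,-12,10],0,-0.6],[[-20,-6,20],0,-0.6],[[-3,0,25],0,-0.4],[[-1,0,15],0,-0.4],[[0,0,0],0,-0.4]])

```text
time: 31.63
ee_pos: [0.4187, 0.0476, 0.1234]
eef_rot: [0.019, 0.998, -0.005, 0.064]
force: [-0.1, -0.2, -0.4]
width: 0.708
```

```bash
python3 -c "
from tins import *
go(.418,.0474,.0705,0); print(sense()['force'],sense()['joint_pos'])
print(onz('top',(210+242.5/4,120+207.5/4),.074),onz('top',(210+242.5/4,120+209.5/4),.058))
T=cv2.imread('pics/top_k.png');print(blob(T,270.5,172,13,lambda H,s,V:(s<60)))"
```

```text
shift mm [-7.5 -1.8 52.3] turn rad -0.007 | pos [0.4187 0.0476 0.1234] yaw -0.41 tilt z [ 0.128 -0.038 -0.991] w 67.2 j6 1.63
[-0.0801854  -0.20995089 -0.36979887] [-0.02197492  0.34036427  2.22396217 -0.08080839  0.44967811  1.62883123]
[ 0.63444534 -0.03898931  0.074     ] [ 0.63504458 -0.03935242  0.058     ]
(array([270.34588623, 171.93864441]), array([22.9, 23.7]))
```

Request:
move_arm(moves=[[[-2,0,12],0,-0.4],[[-3,-1,20],0,-0.4],[[-3,-1,16],0,-0.4],[[-1,0,4],0,-0.4],[[0,0,0],0,-0.4]])

```text
time: 32.05
ee_pos: [0.4215, 0.047, 0.072]
eef_rot: [0.019, 0.998, -0.005, 0.067]
force: [0.1, 0.0, -0.6]
width: 0.698
```

```bash
python3 -c "
from tins import *
go(.418,.0474,.0705,0); print(sense()['force'],sense()['joint_pos'])"
```

```text
shift mm [-3.7 -0.4  1. ] turn rad -0.008 | pos [0.4215 0.047  0.072 ] yaw -0.45 tilt z [ 0.133 -0.038 -0.99 ] w 66.3 j6 1.68
[ 0.11149393  0.03940342 -0.62815869] [-0.02294388  0.45570809  2.26886015 -0.12648687  0.2845466   1.67732125]
```

Request:
move_arm(moves=[[[-4,0,2],0,0.2],[[-1,0,1],0,0.6],[[-1,0,1],0,0.8],[[0,0,1],0,0.8],[[0,0,1],0,0.8],[[0,0,0],0,0.8]])

```text
time: 32.55
ee_pos: [0.4183, 0.0465, 0.0685]
eef_rot: [0.019, 0.997, -0.005, 0.07]
force: [0.3, -0.9, -0.8]
width: 0.377
```

```bash
python3 -c "
from tins import *
go(.418,.0474,.15,0); print(sense()['force'],sense()['joint_pos'])"
```

```text
shift mm [ 11.1   2.2 -80.7] turn rad -0.008 | pos [0.4183 0.0465 0.0685] yaw -0.47 tilt z [ 0.139 -0.039 -0.99 ] w 35.8 j6 1.69
[ 0.34568728 -0.86899125 -0.84089023] [-0.02416816  0.46104349  2.28274305 -0.13966399  0.25970759  1.68993769]
```

Request:
move_arm(moves=[[[0,0,-2],0,0.8],[[2,0,-15],0,0.8],[[4,1,-30],0,0.8],[[5,1,-35],0,0.8],[[3,1,-20],0,0.8],[[15,6,0],0,0.8],[[33,13,0],0,0.8],[[36,14,2],0,0.8]])

```text
time: 33.22
ee_pos: [0.4968, 0.0154, 0.1889]
eef_rot: [0.018, 0.998, -0.003, 0.067]
force: [0.9, 0.4, -0.7]
width: 0.378
```

```bash
python3 -c "
from tins import *
go(.637,-.038,.16,0); print(sense()['force'],sense()['joint_pos'])"
```

```text
shift mm [135.3  51.   49.4] turn rad -0.004 | pos [0.4968 0.0154 0.1889] yaw -0.25 tilt z [ 0.134 -0.037 -0.99 ] w 35.9 j6 1.52
[ 0.93427814  0.44904384 -0.69104185] [-0.08892996  0.31468308  1.99042068 -0.03842725  0.69988525  1.51632117]
```

Request:
move_arm(moves=[[[30,11,5],0,0.8],[[36,14,6],0,0.8],[[36,14,6],0,0.8],[[24,9,6],0,0.8],[[3,0,5],0,0.8],[[0,0,0],0,0.8],[[0,0,0],0,0.8]])

```text
time: 33.8
ee_pos: [0.6378, -0.0391, 0.1821]
eef_rot: [0.018, 0.997, -0.004, 0.069]
force: [-1.5, 0.5, -0.6]
width: 0.376
```

```bash
python3 -c "
from tins import *
go(.6358,-.0394,.145,0); print(sense()['force'],sense()['joint_pos'])"
```

```text
shift mm [-7.1 -1.  36.5] turn rad -0.005 | pos [ 0.6378 -0.0391  0.1821] yaw -0.31 tilt z [ 0.138 -0.036 -0.99 ] w 35.8 j6 1.43
[-1.505932    0.48072156 -0.57220283] [-0.15874148  0.50783448  1.66759539 -0.01943237  0.82412544  1.43214088]
```

Request:
move_arm(moves=[[[-2,0,10],0,0.8],[[-2,0,12],0,0.8],[[-2,0,11],0,0.8],[[0,0,0],0,0.8],[[0,0,0],0,0.8]])

```text
time: 34.22
ee_pos: [0.6314, -0.0378, 0.1473]
eef_rot: [0.018, 0.998, -0.003, 0.068]
force: [-0.1, -0.7, -0.4]
width: 0.372
```

```bash
python3 -c "
from tins import *
go(.6358,-.0394,.0875,0); print(sense()['force'],sense()['joint_pos'])
S=snap('side','l');
cv2.imwrite('pics/l.png',cv2.resize(S[140:240,190:290],(500,500)))"
```

```text
shift mm [-3.7 -0.5 59.9] turn rad -0.003 | pos [ 0.6314 -0.0378  0.1473] yaw -0.19 tilt z [ 0.136 -0.036 -0.99 ] w 35.3 j6 1.43
[-0.09783164 -0.65523524 -0.40020632] [-0.15846697  0.54152039  1.71604676 -0.02023747  0.74393372  1.4319197 ]
```

View pics/l.png

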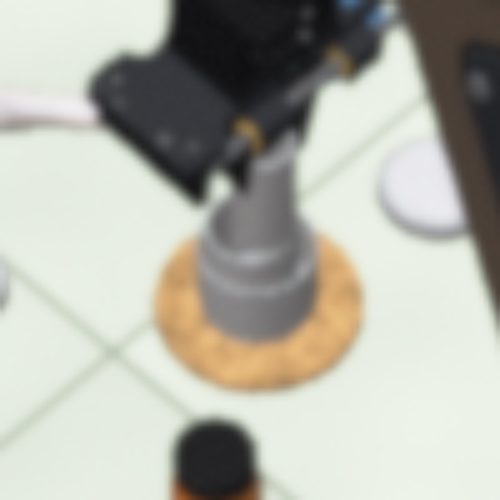

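The small tin hangs right over the mouth of the nested pair (side crop (265,230) vs (258,250)). Inserting.

Request:
move_arm(moves=[[[4,1,1],0,0.8],[[0,0,0],0,0.8],[[-1,0,10],0,0.8],[[-2,0,12],0,0.8],[[-1,0,10],0,0.8],[[0,0,0],0,0.8]])

```text
time: 34.77
ee_pos: [0.6369, -0.0397, 0.1153]
eef_rot: [0.018, 0.997, -0.002, 0.071]
force: [0.6, -0.6, -1.2]
width: 0.376
```

```bash
python3 -c "
from tins import *
go(.6358,-.0394,.0875,0); print(sense()['force'],sense()['joint_pos'])"
```

```text
shift mm [-5.  -1.3 27.3] turn rad -0.002 | pos [ 0.6369 -0.0397  0.1153] yaw -0.14 tilt z [ 0.141 -0.036 -0.989] w 35.8 j6 1.43
[ 0.58813004 -0.62353077 -1.1804168 ] [-0.16023629  0.58845319  1.73142831 -0.02122469  0.6766517   1.43110281]
```

Request:
move_arm(moves=[[[-2,0,10],0,0.8],[[-2,0,10],0,0.8],[[-1,0,5],0,0.8],[[0,0,1],0,0.5],[[0,0,0],0,0.2],[[0,0,0],0,0.0],[[1,0,-10],0,-0.1],[[4,0,-30],0,-0.1]])

```text
time: 35.43
ee_pos: [0.6334, -0.0395, 0.1231]
eef_rot: [0.018, 0.998, -0.003, 0.067]
force: [0.0, -0.3, -0.4]
width: 0.527
```

Request:
move_arm(moves=[[[5,0,-40],0,-0.4],[[5,0,-35],0,-0.4],[[-15,-15,0],0,-0.4],[[-28,-31,-3],0,-0.4],[[-28,-31,-3],0,-0.4],[[-28,-31,-3],0,-0.4],[[-28,-31,-3],0,-0.4],[[0,0,0],0,-0.4]])

```text
time: 36.1
ee_pos: [0.5044, 0.1047, 0.2047]
eef_rot: [0.018, 0.997, -0.005, 0.074]
force: [0.9, 0.6, 0.4]
width: 0.702
```

```bash
python3 - <<'E'
from tins import *
T0=cv2.imread('pics/top_e.png')
T=snap('top','m');S=snap('side','m')
for u,v in((195.2,240),(160,245.6)): print(onz('top',(u,v),.112))
def mill(f,u,v):
    h=cv2.cvtColor(T0,cv2.COLOR_BGR2HSV).astype(int);m=f(h[...,0],h[...,1],h[...,2]).astype(np.uint8);k=np.zeros_like(m);cv2.circle(k,(u,v),9,1,-1)
    c=max(cv2.findContours(m&k,0,1)[0],key=cv2.contourArea);(a,b),r=cv2.minEnclosingCircle(c);print((a,b),r,onz('top',(a,b),.085),cv2.contourArea(c))
mill(lambda H,s,V:((H<10)|(H>170))&(s>100)&(V>90),196,240)
mill(lambda H,s,V:(V>125),160,245)
go(.444,.18,.2,0);print(sense()['joint_pos'])
cv2.imwrite('pics/m.png',np.clip(np.hstack([cv2.resize(T[130:270,110:310],(480,336)),cv2.resize(S[140:360,170:370],(320,352))[:336]])*1.5,0,255).astype(np.uint8))
E
```

```text
[0.44376207 0.17942809 0.112     ]
[0.43110879 0.27835778 0.112     ]
(194.9736785888672, 239.3947296142578) 6.185706615447998 [0.44438543 0.1848188  0.085     ] 105.0
(158.1923065185547, 245.1923065185547) 5.928919792175293 [0.43098313 0.29079867 0.085     ] 94.0
shift mm [-65.1 -76.9  -7.3] turn rad -0.009 | pos [0.5084 0.1024 0.2054] yaw -0.49 tilt z [ 0.151 -0.036 -0.988] w 66.4 j6 1.73
[ 0.09710283  0.3189823   1.92810908 -0.07495873  0.74805584  1.73030876]
```

View pics/m.png

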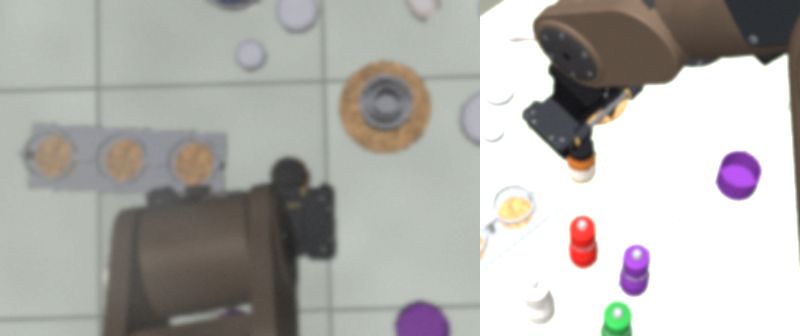

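Three concentric rims on the mat at (385,102): tins nested. Rack discs at (195,162), (125,158), (52,155); the red mill is next.

Request:
move_arm(moves=[[[-20,-26,-3],0,-0.4],[[-28,-36,-3],0,-0.4],[[-15,-16,2],0,-0.4],[[0,0,10],0,-0.4],[[-5,-1,20],0,-0.4],[[-3,-1,15],0,-0.4],[[0,0,0],0,-0.4],[[0,0,0],0,-0.4]])

```text
time: 36.87
ee_pos: [0.454, 0.1791, 0.1537]
eef_rot: [0.017, 0.996, -0.01, 0.081]
force: [0.3, 0.1, -0.1]
width: 0.698
```

```bash
python3 -c "
from tins import *
go(.443,.181,.082,0); print(sense()['force'],sense()['joint_pos'])"
```

```text
shift mm [-22.6  -4.   68.8] turn rad -0.017 | pos [0.454  0.1791 0.1537] yaw -0.95 tilt z [ 0.162 -0.036 -0.986] w 66.3 j6 1.99
[ 0.31640105  0.06129778 -0.06224137] [ 0.28321287  0.35925819  2.05264293 -0.14412392  0.58845015  1.98762079]
```

Request:
move_arm(moves=[[[-8,-2,14],0,-0.4],[[-8,-1,22],0,-0.4],[[-5,-1,22],0,-0.4],[[-2,0,8],0,-0.4],[[-1,0,2],0,0.0],[[-1,0,1],0,0.4],[[-1,0,1],0,0.8],[[-1,0,1],0,0.8]], squeeze=22)

```text
time: 37.53
ee_pos: [0.4482, 0.178, 0.0832]
eef_rot: [0.017, 0.996, -0.013, 0.087]
force: [0.5, 0.7, 0.8]
width: 0.476
```

```bash
python3 -c "
from tins import *
go(.443,.181,.082,0); print(sense()['force'],sense()['joint_pos'])"
```

```text
shift mm [-5.4 -2.9  0.2] turn rad -0.024 | pos [0.4482 0.178  0.0832] yaw -1.39 tilt z [ 0.173 -0.035 -0.984] w 45.3 j6 2.09
[0.53494145 0.70058696 0.78773786] [ 0.28591491  0.47978314  2.13675955 -0.22593104  0.37695349  2.08774097]
```

Not closed yet (45 mm), so I shift −5 mm in x while closing, then lift.

Request:
move_arm(moves=[[[-5,-2,0],0,0.3],[[-1,0,1],0,0.8],[[-1,0,1],0,0.8],[[0,0,1],0,0.8],[[0,0,0],0,0.8],[[0,0,0],0,0.8]])

```text
time: 38.03
ee_pos: [0.4439, 0.1816, 0.0833]
eef_rot: [0.015, 0.996, -0.013, 0.092]
force: [-0.7, 0.3, -2.6]
width: 0.402
```

```bash
python3 -c "
from tins import *
go(.443,.181,.082,0); print(sense()['force'],sense()['joint_pos'])"
```

```text
shift mm [-1.1  0.5  1.2] turn rad -0.024 | pos [0.4439 0.1816 0.0833] yaw -1.38 tilt z [ 0.183 -0.032 -0.983] w 38.2 j6 2.11
[-0.74836176  0.32788604 -2.5682323 ] [ 0.29657398  0.47585688  2.14915952 -0.24218874  0.35916341  2.11418789]
```

Request:
move_arm(moves=[[[0,0,-3],0,0.8],[[3,0,-15],0,0.8],[[5,1,-28],0,0.8],[[5,1,-28],0,0.8],[[18,-5,0],0,0.8],[[34,-7,3],0,0.8],[[34,-7,5],0,0.8],[[18,-4,3],0,0.8]])

```text
time: 38.7
ee_pos: [0.5441, 0.2022, 0.1694]
eef_rot: [0.015, 0.996, -0.012, 0.087]
force: [-0.7, -0.6, -2.7]
width: 0.402
```

```bash
python3 -c "
from tins import *
go(.571,.210,.16,0); print(sense()['force'],sense()['joint_pos'])"
```

```text
shift mm [24.7 -8.8 13.6] turn rad -0.022 | pos [0.5441 0.2022 0.1694] yaw -1.27 tilt z [ 0.173 -0.033 -0.984] w 38.2 j6 1.96
[-0.6947736  -0.63889055 -2.66038733] [ 0.27769622  0.44636023  1.83174245 -0.12165079  0.70910657  1.95938592]
```

Request:
move_arm(moves=[[[16,-4,3],0,0.8],[[12,-4,2],0,0.8],[[0,0,0],0,0.8],[[-2,0,12],0,0.8],[[-2,0,12],0,0.8],[[0,0,3],0,0.8],[[0,0,0],0,0.8],[[0,0,0],0,0.8]])

```text
time: 39.37
ee_pos: [0.5737, 0.2088, 0.14]
eef_rot: [0.016, 0.996, -0.012, 0.084]
force: [-1.0, 0.3, -2.1]
width: 0.402
```

```bash
python3 -c "
from tins import *
go(.571,.210,.09,0); print(sense()['force'],sense()['joint_pos'])
S=snap('side','n')
cv2.imwrite('pics/n.png',cv2.resize(S[220:360,90:290],(800,560)))"
```

```text
shift mm [-11.1  -2.5  48.8] turn rad -0.023 | pos [0.5737 0.2088 0.14  ] yaw -1.29 tilt z [ 0.167 -0.033 -0.985] w 38.2 j6 1.96
[-0.95489783  0.32025583 -2.05599829] [ 0.27406409  0.52377061  1.78258811 -0.12215891  0.68623037  1.95865466]
```

View pics/n.png

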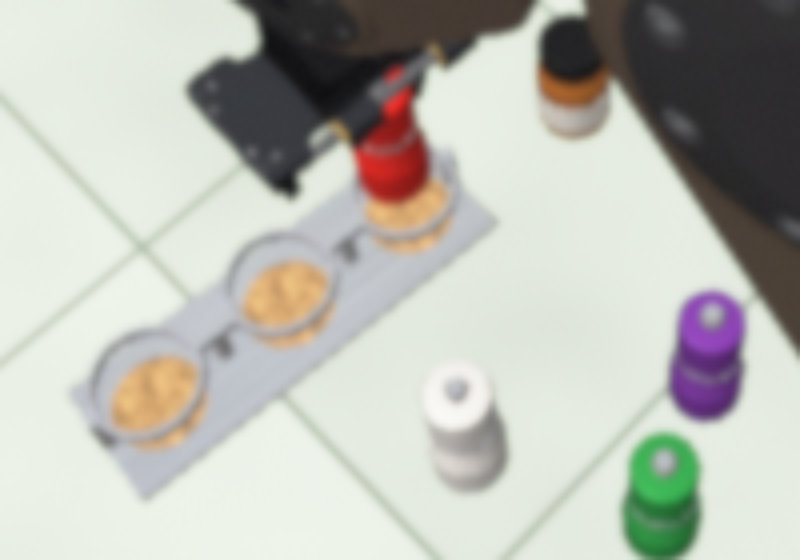

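The red mill hangs over ring 2 (foot at (395,190), ring (408,195)). Lowering.

Request:
move_arm(moves=[[[-3,-1,8],0,0.8],[[-2,-1,10],0,0.8],[[-2,0,10],0,0.8],[[-2,0,10],0,0.8],[[-1,0,8],0,0.8],[[0,0,0],0,0.8]])

```text
time: 39.92
ee_pos: [0.5712, 0.2099, 0.0898]
eef_rot: [0.015, 0.996, -0.012, 0.085]
force: [-0.3, 0.4, -2.6]
width: 0.399
```

```bash
python3 -c "
from tins import *
go(.571,.210,.09,0); print(sense()['force'],sense()['moment'])"
```

```text
shift mm [-0.2 -0.1 -0.2] turn rad -0.022 | pos [0.5712 0.2099 0.0898] yaw -1.28 tilt z [ 0.169 -0.032 -0.985] w 37.9 j6 1.99
[-0.32327615  0.36114982 -2.58706688] [0.03381635 0.22850958 0.00865192]
```

Request:
move_arm(moves=[[[0,0,1],0,0.7],[[0,0,0],0,0.4],[[0,0,0],0,0.0],[[0,0,0],0,-0.3],[[2,0,-12],0,-0.3],[[5,1,-30],0,-0.3],[[5,1,-30],0,-0.3],[[2,0,-10],0,-0.3]])

```text
time: 40.58
ee_pos: [0.5712, 0.21, 0.173]
eef_rot: [0.016, 0.996, -0.012, 0.083]
force: [0.4, 0.1, -0.8]
width: 0.647
```

Request:
move_arm(moves=[[[-18,-10,-3],0,-0.3],[[-34,-18,-5],0,-0.3],[[-34,-18,-6],0,-0.3],[[-34,-16,-6],0,-0.3],[[-16,-6,-2],0,-0.3],[[0,0,0],0,-0.3],[[0,0,0],0,-0.3]])

```text
time: 41.17
ee_pos: [0.433, 0.2838, 0.1767]
eef_rot: [0.013, 0.996, -0.014, 0.09]
force: [-0.1, -0.4, -0.1]
width: 0.652
```

```bash
python3 -c "
from tins import *
S=snap('side','o');T=snap('top','o')
h=cv2.cvtColor(S,cv2.COLOR_BGR2HSV).astype(int)
# white mill button/head in side view from n.png: head centre px
b=(90+457/4,220+390/4); o,d=ray('side',b); print('side btn',onz('side',b,.112), 'red btn check', onz('side',proj('side',(.571,.21,.118)),.118))
go(.430,.280,.082,0); print(sense()['force'],sense()['joint_pos'])"
```

```text
side btn [0.42498836 0.28255984 0.112     ] red btn check [0.571 0.21  0.118]
shift mm [-20.7   1.1  92.3] turn rad -0.027 | pos [0.4339 0.2833 0.1765] yaw -1.54 tilt z [ 0.179 -0.029 -0.984] w 61.6 j6 2.24
[1.42311867 0.5237149  0.78154345] [ 0.50758027  0.36406094  1.95793804 -0.17847575  0.68418898  2.23825352]
```

Request:
move_arm(moves=[[[-4,0,12],0,-0.3],[[-6,0,22],0,-0.3],[[-6,0,22],0,-0.3],[[-5,0,20],0,-0.3],[[-3,0,8],0,-0.3],[[-1,0,1],0,-0.3],[[0,0,0],0,-0.3]])

```text
time: 41.85
ee_pos: [0.4342, 0.2786, 0.0856]
eef_rot: [0.012, 0.995, -0.019, 0.093]
force: [-0.6, 0.9, -0.2]
width: 0.651
```

```bash
python3 -c "
from tins import *
go(.430,.2805,.082,0); print(sense()['force'],sense()['joint_pos'])"
```

```text
shift mm [-4.9 -1.8  2.7] turn rad -0.036 | pos [0.4342 0.2786 0.0856] yaw -2.08 tilt z [ 0.184 -0.028 -0.983] w 61.8 j6 2.34
[-0.61473589  0.93970252 -0.18562839] [ 0.49953363  0.50930498  2.05062489 -0.26396021  0.44533569  2.33941466]
```

Request:
move_arm(moves=[[[-5,-2,3],0,0.1],[[-1,0,1],0,0.5],[[-1,0,1],0,0.8],[[0,0,1],0,0.8],[[0,0,1],0,0.8],[[0,0,0],0,0.8],[[0,0,0],0,0.8]])

```text
time: 42.43
ee_pos: [0.4314, 0.2814, 0.0798]
eef_rot: [0.01, 0.995, -0.02, 0.096]
force: [-0.1, -0.3, -1.6]
width: 0.398
```

```bash
python3 -c "
from tins import *
go(.430,.2805,.082,0); print(sense()['force'],sense()['joint_pos'])"
```

```text
shift mm [-0.9  1.  -2.4] turn rad -0.039 | pos [0.4314 0.2814 0.0798] yaw -2.21 tilt z [ 0.19  -0.025 -0.982] w 37.9 j6 2.37
[-0.09300379 -0.29951609 -1.56392918] [ 0.50765224  0.5184042   2.06030253 -0.28154264  0.42223355  2.36779571]
```

Request:
move_arm(moves=[[[0,0,-3],0,0.8],[[3,0,-15],0,0.8],[[5,1,-28],0,0.8],[[5,1,-28],0,0.8],[[18,-3,3],0,0.8],[[34,-5,6],0,0.8],[[34,-5,6],0,0.8],[[32,-5,6],0,0.8]])

```text
time: 43.1
ee_pos: [0.5466, 0.2933, 0.1606]
eef_rot: [0.012, 0.996, -0.018, 0.092]
force: [0.4, 0.2, -3.0]
width: 0.399
```

```bash
python3 -c "
from tins import *
go(.578,.301,.16,0); print(sense()['force'],sense()['joint_pos'])"
```

```text
shift mm [30.5 -8.9  6.1] turn rad -0.034 | pos [0.5466 0.2933 0.1606] yaw -1.92 tilt z [ 0.182 -0.027 -0.983] w 37.9 j6 2.14
[ 0.43271954  0.24682683 -3.03624732] [ 0.42819099  0.50954143  1.74115172 -0.14881618  0.74051088  2.13683612]
```

Request:
move_arm(moves=[[[14,-4,2],0,0.8],[[13,-4,3],0,0.8],[[0,0,0],0,0.8],[[-2,0,10],0,0.8],[[-2,0,12],0,0.8],[[0,0,2],0,0.8],[[0,0,0],0,0.8],[[0,0,0],0,0.8]])

```text
time: 43.77
ee_pos: [0.5774, 0.2986, 0.1321]
eef_rot: [0.012, 0.996, -0.018, 0.09]
force: [-0.1, -0.0, -0.9]
width: 0.401
```

```bash
python3 -c "
from tins import *
go(.5785,.3005,.087,0); print(sense()['force'],sense()['joint_pos'])"
```

```text
shift mm [-7.  -2.9 44.5] turn rad -0.035 | pos [0.5774 0.2986 0.1321] yaw -2.0 tilt z [ 0.178 -0.028 -0.984] w 38.1 j6 2.13
[-0.10804528 -0.04415245 -0.92647591] [ 0.41511691  0.58263042  1.68910813 -0.148352    0.72218697  2.12697442]
```

Request:
move_arm(moves=[[[-1,-1,8],0,0.8],[[-2,-1,9],0,0.8],[[-2,-1,9],0,0.8],[[-1,0,9],0,0.8],[[-1,0,7],0,0.8],[[0,0,0],0,0.8]])

```text
time: 44.27
ee_pos: [0.5772, 0.3013, 0.0855]
eef_rot: [0.012, 0.996, -0.018, 0.09]
force: [0.1, -0.6, -0.2]
width: 0.4
```

```bash
python3 -c "
from tins import *
go(.5785,.3005,.087,0); print(sense()['force'],sense()['moment'])"
```

```text
shift mm [ 1.6  0.8 -1.2] turn rad -0.034 | pos [0.5772 0.3013 0.0855] yaw -1.95 tilt z [ 0.179 -0.028 -0.983] w 38.0 j6 2.15
[ 0.05624142 -0.58524606 -0.1542659 ] [ 0.04219303  0.17940492 -0.00499595]
```

Seated. Release with a modest opening (red mill 90 mm away), lift, and back off for the last look.

Request:
move_arm(moves=[[[0,0,0],0,0.5],[[0,0,0],0,0.1],[[0,0,0],0,-0.2],[[0,0,0],0,-0.2],[[2,0,-12],0,-0.2],[[5,1,-30],0,-0.2],[[5,1,-30],0,-0.2],[[5,1,-30],0,-0.2]])

```text
time: 44.93
ee_pos: [0.5743, 0.2998, 0.1896]
eef_rot: [0.014, 0.996, -0.018, 0.086]
force: [0.6, 0.3, -0.4]
width: 0.599
```

Request:
move_arm(moves=[[[-10,15,-10],0,-0.2],[[-18,34,-4],0,-0.2],[[-18,34,-4],0,-0.2],[[-18,34,-4],0,-0.2],[[-18,34,-4],0,-0.2],[[-18,34,-4],0,-0.2],[[-18,34,-4],0,-0.2],[[-5,34,0],0,-0.2]])

```text
time: 45.6
ee_pos: [0.4354, 0.0502, 0.2221]
eef_rot: [0.009, 0.995, -0.014, 0.099]
force: [1.3, -0.3, 0.2]
width: 0.599
```

Request:
move_arm(moves=[[[-5,34,0],0,-0.2],[[0,34,0],0,-0.2],[[0,34,0],0,-0.2],[[0,34,0],0,-0.2],[[0,20,0],0,-0.2],[[0,0,0],0,-0.2]])

```text
time: 46.1
ee_pos: [0.4229, -0.1165, 0.2317]
eef_rot: [0.011, 0.994, -0.014, 0.105]
force: [0.5, 0.3, 0.4]
width: 0.601
```

```bash
python3 - <<'E'
from tins import *
S=snap('side','z');T=snap('top','z'); s=sense(); print(s['ee_pos'],s['force'],s['time'])
from dial import dial
dial(T)
a=np.clip(cv2.resize(T[130:270,110:310],(400,280))*1.6,0,255).astype(np.uint8)
d=np.clip(cv2.resize(T[183:243,372:432],(280,280),interpolation=cv2.INTER_CUBIC)*1.5,0,255).astype(np.uint8)
b=cv2.resize(S[180:360,90:330],(400,300)); c=cv2.resize(S[150:250,190:290],(280,300))
cv2.imwrite('pics/z.png',np.vstack([np.hstack([a,d]),np.hstack([b,c])]))
E
```

```text
[ 0.42267696 -0.11407936  0.23130106] [-0.11989121  0.58127647 -0.25354254] 46.2
disc [ 0.5010943  -0.38140645] [38.3 39.3]
red mark (76.5, 0.0433, 16) red ptr (76.3, 0.0232, 17) white mark (-18.5, 0.0218, 17)
red mark (76.9, 0.0427, 16) red ptr (77.2, 0.0226, 17) white mark (-20.2, 0.0215, 17)
```

View pics/z.png

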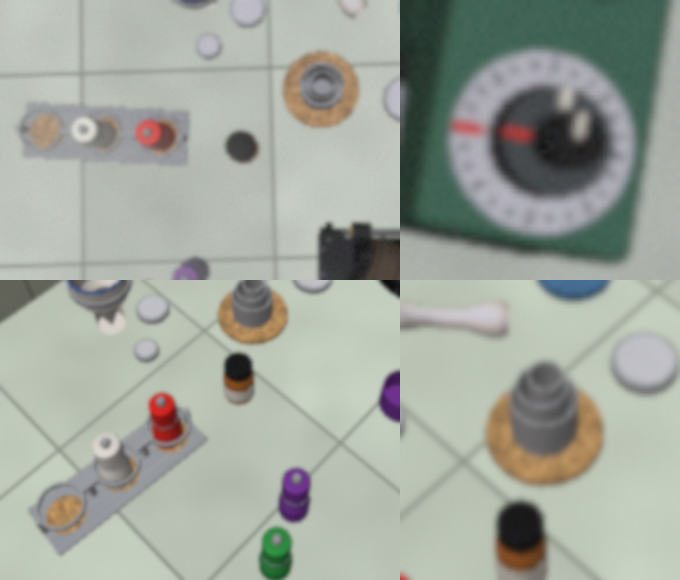

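The final view shows the dial aligned, three tins nested on the mat (322,87), and both mills upright in rings (85,129) and (148,132). Handing in.

```bash
python3 -c "
from cell import *
print(hand_in())"
```

```text
the job is handed in; nothing more can be done
None
```

The spice corner is put away and the job is handed in; it finished at about 46 s of the 210 s allowed. `hand_in()` gives no verdict.

- **Burr mill:** I turned the collar first. Its red pointer measures 76.3° against the mark at 76.5°. I then turned the knob. It measured −14.3° against about −13.6° for the white mark after its last adjustment, and I checked it only by eye at the end.
- **Tins:** Large, medium and small are nested in that order on the cork mat. The last view shows three concentric rims centred on the mat.
- **Pepper mills:** Red and white stand upright and seated in two neighbouring rings of the rack. There was no wooden mill. I did not touch the purple and green look-alikes or the other bystanders.

**What went wrong on the way:**
- While regripping the collar, a finger touched it with about 19 N on each of two axes. I backed off and re-checked the collar before turning the knob.
- The collar and the knob each overshot by about 3° on the first turn. I corrected both.
- The two cameras disagreed by about 5 mm in x. I used the top camera because it matched where the gripper closed on the collar.
- The tool slowly tilted to about 11° over the run. I aligned the grip with the tilt so the pieces stayed upright.

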